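# Dock the gas detectors on the sprung test station and stow the calibration adapter

### The job

Get the gas-detector station ready for the overnight test: take the calibration adapter off the lift where it was left, lay it in the open drawer of the small grey unit and slide the drawer fully shut. Lay every gas detector face up in a bay of its own, lip end towards the catch at the back, and hold each one down on its sprung lift until the catch has come out over the lip and keeps it down. When all of that is done, press the green start button on the console; leave the other things on the desk where they are.

Things in the scene. Friction and masses are not known exactly. Their poses are not given: they have to be found in the camera images.
- detector1_c (a point): portable gas detector: grey box 112 x 44 x 32 mm with black rubber ends, 0.2 kg, lying display up on the desk (None: absent). Point = centre of the box, 16 mm above its underside; x axis along it towards the head, the end by the display, z up. At the head a lip sticks out at the very bottom: 8 mm long, 36 wide, 7 thick. Grip across the 44 mm width at mid-length
- detector2_c (a point): another gas detector, same shape, point and axes as detector1 (None: absent)
- detector3_c (a point): another gas detector, same shape, point and axes as detector1 (None: absent)
- adapter_c (a point): hand calibration adapter: white cap 58 x 34 mm on a black flange 70 x 40 x 12 mm, 9 mm hose stub at one end (to 43 mm from centre), 26 mm high, 70 g; at first on the lift of the middle bay. Point = centre, 13 mm above its underside; x axis along its length away from the stub, z up. Grip across the width (34 to 40 mm)
- bay1 (a point): left bay of the docking station. Point = middle of the lift plate's top with the lift up, 51 mm above the desk; x axis to the catch at the back, z up. A detector's box belongs centred here, its x axis along this x axis. Corner guides (straight to 63 mm, flared to 70 mm above the desk) give 1.7 mm play each side, 2 mm at the near end, 3 at the catch end; the middle 70 mm of both sides is open for fingers
- bay2 (a point): middle bay, like bay 1, 85 mm to its right: 41 mm free between neighbouring detectors
- bay3 (a point): right bay, like bay 1, next to the console, 85 mm right of bay 2
- lift1 (a joint): sprung lift plate of bay 1, m: 0 = up, 0.022 = bottomed. A detector's weight sinks it about 4 mm; pressing a detector right down takes 7 to 15 N. About 0.0175 with a detector caught; it springs up again when not caught
- lift2 (a joint): lift plate of bay 2, like lift1
- lift3 (a joint): lift plate of bay 3, like lift1
- catch1 (a joint): sprung steel catch at the back of bay 1, m: 0 = out over the bay, up to 0.009 = pushed back by the lip of a detector going down. It is damped: hold the detector down at the bottom for about half a second while it comes out over the lip
- catch2 (a joint): catch of bay 2, like catch1
- catch3 (a joint): catch of bay 3, like catch1
- start_top (a point): top of the round green start button, 20 mm across, on the black console at the right end of the station, about 60 mm above the desk; moves with the button. The grey docking station stands on the desk at the left: 178 x 302 mm, catch housing along its back 62 mm high, console 42 mm high
- start (a joint): travel of the start button, m: 0 = out, 0.005 = fully in (5 N); springs back
- unit_drawer0_handle (a point): middle of the drawer's steel bar handle: 11 mm thick, 70 mm long along y, 35 mm before the drawer front, 42 mm above the desk; x axis points into the unit, the way the drawer shuts. The small grey unit, 180 deep x 140 wide x 75 mm high, stands on the desk at the right
- drawer_floor (a point): middle of the drawer's inner floor, 22 mm above the desk; inside 135 mm along x (into the unit), 98 mm wide, walls 31 mm high; moves with the drawer. Open part: from the front wall back, 6 mm shorter than the opening
- unit_drawer0 (a joint): drawer opening, m: 0 = shut, 0.117 = fully open; starts open; friction about 1 N
- water_bottle: big plastic water bottle, lying fixed across the desk between the detectors and the station, 90 mm thick, its top up to 125 mm above the desk: keep clear of it. Point = middle of its base; its z axis runs along it to the cap, 320 mm away. Fixed equipment up to 0.25 m high stands along the back of the desk
- flange: steel flange, 70 mm across, 28 mm high: bystander
- marker_red: marker pen, 135 mm: bystander
- small_spanner: spanner, 150 mm: bystander
- syringe1: syringe, 136 mm: bystander
- lab_timer: lab timer, 68 x 62 x 18 mm: bystander

How it is judged:
On the way, in this order (a step that is already met when the one before it is completed fails the run):
1. the adapter is shut away in the drawer, every detector is down in a bay of its own and its catch is out over the lip (((horizontal distance between detector1_c and bay1 below 0.008 m and angle between detector1_c's own z axis and vertical below 0.2 rad and value of joint lift1 above 0.015 m and value of joint catch1 below 0.0025 m) or (horizontal distance between detector1_c and bay2 below 0.008 m and angle between detector1_c's own z axis and vertical below 0.2 rad and value of joint lift2 above 0.015 m and value of joint catch2 below 0.0025 m) or (horizontal distance between detector1_c and bay3 below 0.008 m and angle between detector1_c's own z axis and vertical below 0.2 rad and value of joint lift3 above 0.015 m and value of joint catch3 below 0.0025 m)) and ((horizontal distance between detector2_c and bay1 below 0.008 m and angle between detector2_c's own z axis and vertical below 0.2 rad and value of joint lift1 above 0.015 m and value of joint catch1 below 0.0025 m) or (horizontal distance between detector2_c and bay2 below 0.008 m and angle between detector2_c's own z axis and vertical below 0.2 rad and value of joint lift2 above 0.015 m and value of joint catch2 below 0.0025 m) or (horizontal distance between detector2_c and bay3 below 0.008 m and angle between detector2_c's own z axis and vertical below 0.2 rad and value of joint lift3 above 0.015 m and value of joint catch3 below 0.0025 m)) and ((horizontal distance between detector3_c and bay1 below 0.008 m and angle between detector3_c's own z axis and vertical below 0.2 rad and value of joint lift1 above 0.015 m and value of joint catch1 below 0.0025 m) or (horizontal distance between detector3_c and bay2 below 0.008 m and angle between detector3_c's own z axis and vertical below 0.2 rad and value of joint lift2 above 0.015 m and value of joint catch2 below 0.0025 m) or (horizontal distance between detector3_c and bay3 below 0.008 m and angle between detector3_c's own z axis and vertical below 0.2 rad and value of joint lift3 above 0.015 m and value of joint catch3 below 0.0025 m)) and x of adapter_c in the frame of drawer_floor between -0.07 and 0.07 m and y of adapter_c in the frame of drawer_floor between -0.055 and 0.055 m and z of adapter_c in the frame of drawer_floor between -0.01 and 0.025 m and value of joint unit_drawer0 below 0.008 m), for 0.5 s.
2. the start button is pressed (value of joint start above 0.003 m), for 0.05 s.
At the end, for the whole second after the job is handed in: Each detector present: within 8 mm of a bay's middle seen from above, face up within 0.2 rad, that lift over 15 mm down, its catch under 2.5 mm back. Adapter lies in the drawer, drawer open under 8 mm. Start button pressed after that, and out again (all of step 1 and value of joint start below 0.002 m); the robot touches nothing.
It fails at once if a thing that lay about (flange, marker, spanner, syringe, timer) is moved more than 4 cm (distance of any of flange, marker_red, small_spanner, syringe1, lab_timer from where it was at the start of the episode above 0.04 m).
Of detector1, detector2, detector3 only 2 to 3 are there at a start; the rules pass over those that are not, and their reading is None.
At some moment in a run one of detector2, detector3 may be knocked a few centimetres aside while the robot is not near it.
It also fails if it takes over 210 s, if anything falls off the work surface, if the arm or the gripper's body presses on something with over 40 N, if the wrist force passes 120 N, or if a joint passes its speed limit or range.

### The arm

A 7-joint arm with a two-finger parallel gripper is mounted at the origin on a cart in front of the work surface, level with it; the furniture and walls round the work are solid. World frame = base frame: x ahead of the robot, y to its left, z up, the work surface at z = 0. Lengths are in m, angles in rad, forces in N, time in s.
With the tool pointing down it reaches from about 0.425 to 0.925 m from the base axis. Payload 6.8 kg.
Tool frame: the origin (TCP) lies on the centre line of the jaws, within the pads' length; the fingertips stand 19 mm ahead of it and the grasp point (between the pads) is the TCP; z points along the fingers, y is the direction in which the jaws open and shut (so a half turn about z gives the same grasp; the last joint's range is limited). The gripper opens to 88 mm and grips with 3 to 60 N. Pads are 20 mm wide; open, the fingers measure 115 mm over their backs; the gripper's body (75 mm by 178 mm) begins 61 mm behind the grasp point.
Start: joints at [-1.337, 0.477, 0.022, 1.555, -0.011, 1.109, -0.083], TCP at [0.226, 0.636, 0.218] pointing down, gripper open.
Joint ranges: [-2.96, 2.96], [-0.34, 2.1], [-1.41, 1.46], [0.24, 2.44], [-1.37, 4.51], [0.17, 1.92], [-2.96, 2.96]. Speed limits (rad/s): [2.39, 2.39, 3.14, 3.14, 3.14, 3.14, 3.14].

### API

Orientations are given as a unit quaternion [x, y, z, w].
In Python, from rig import manip gives the robot as it stands. The module is installed in compiled form; this text tells all that it offers.
- The arm moves only by the tool jog_arm, never from a script. Its argument "targets" is one flat list of numbers, 7 for each row, row after row: the shift along the tool's x, y, z in cm, then the turn, a rotation vector about the tool's x, y, z in rad, then the finger opening in cm, from 0 to 8.78. In form: [x, y, z, rx, ry, rz, gripper, x, y, z, rx, ry, rz, gripper, ...]. A call has 1 to 10 rows; each row shifts and turns the commanded pose from where the row before left it, along the tool's axes as they then stand; what a row does not reach is not made up. A row lasts 1/12 s, in which the tool goes at most 41.7 mm and 7.16 degrees, less where a joint would pass 70% of its speed; a pose out of reach is approached as far as the arm can. A call with a gripper value outside its range is refused whole. The fingers move at their own pace and stop on an object; "newtons" is the grip in N (left out, the last holds). Time passes only in rows, so rows that do not move let the fingers close. It gives the time, the measured TCP pose, the force and the opening at its end, in the units of the state.
- manip.get_obs(): the state, without advancing time (a new reading comes with each control period).
- manip.read_camera(name): name is "scene" or "top" or "wrist"; returns the picture (480x640x3 uint8, blue, green, red); there is no depth.
- manip.camera_info(name): a dict with "intrinsics" (3x3 intrinsics, pixels), "R" (3x3) and "t" (3): a world point X has camera coordinates R X + t; the wrist camera has in their place "mount" (4x4, takes a point from camera to tool coordinates, whose origin is the TCP and whose axes are the flange's). Camera axes: x right, y down, z forward; pixel columns grow to the right and rows downward; lengths in m; the calibration is good to about 2 mm. A picture is of the moment at which its call begins: read the wrist's pose just before it. camera_info takes no time and is no camera call.
- manip.sign_off(): hands the job in, once; it reports no verdict.
Trained networks look in the newest picture that a camera, given by its name, has taken for a name from the list of things; names that differ only in an ending like _2 or _b are one class to them, and where a whole thing is asked for, a point or a joint stands for the part that bears it (a point fixed in the world has none). Each returns a list of dicts, best first, with "conf" (0 to 1); they miss things now and then, are a little off and sometimes report something else, mostly with a low value. They report only what shows in the picture. A call takes as long as a camera call.
- manip.masks_of(camera, target): "region" (480x640 bool, what is visible of it) and "location" ([row, column] in pixels, amid what is visible of it).
- manip.pinpoint(camera, target): "location" ([row, column] in pixels: a listed point, or the origin of a listed thing).
The state is a dict: "time": time; "q": joint angles; "dq": joint speeds; "tau": joint torques, N m; "position": TCP position; "orientation": TCP orientation; "ft_force": force on the tool from outside, world axes, zero at the start; "ft_torque": the same for the moment, N m; "gripper_width": opening from 0.0 (shut) to 1.0 (fully open).
Only numpy, scipy, OpenCV 4.12 (cv2) and the standard library are available. Lean on these libraries where they do the work, as an engineer would, in place of code of your own. Each camera call takes 0.05 s, during which the arm holds its last target.

## Working session

There is one attempt and no reset: what is moved stays moved. The work goes in short steps, Python scripts to look and compute and a tool call to move; the robot and the scene stay as the last step left them, time stands still between calls to the robot, and variables do not carry over. Pictures are saved under pics/ and viewed, and the job is handed in when it is done.

Besides the shell and the picture viewer there is one more tool, called in YAML: its name, and indented under it one key for each argument. jog_arm: Moves the arm, as the interface text tells. Its arguments: {"type":"object","properties":{"targets":{"type":"array"},"newtons":{"type":"number"}},"required":["targets"]}

```bash
mkdir -p pics
python3 - <<'E'
from rig import manip
import cv2
o=manip.get_obs(); print(o)
for c in ["scene","top","wrist"]:
    im=manip.read_camera(c); cv2.imwrite(f"pics/a_{c}.png",im)
    print(c,manip.camera_info(c))
E
```

```text
{'time': 0.0, 'q': array([-1.33708962,  0.47777907,  0.02236048,  1.55641119, -0.01149665,
        1.10930454, -0.08314133]), 'dq': array([ 0.00119337,  0.00027742,  0.00090087,  0.00044745, -0.00209876,
       -0.00043194, -0.00081886]), 'tau': array([-4.84148059e-04, -5.82851708e+01,  1.53467260e+00, -2.72620422e+01,
       -5.43052086e-02,  1.69911777e-02,  1.59406964e-04]), 'position': array([0.22608103, 0.63538239, 0.21731324]), 'orientation': array([ 1.70090402e-01,  9.85428064e-01, -8.83245119e-04, -7.97297311e-05]), 'ft_force': array([-0.73615535, -0.19890717, -0.69009711]), 'ft_torque': array([ 0.00731318, -0.0384561 ,  0.03470889]), 'gripper_width': 1.0013566154157882}
scene {'intrinsics': array([[615.62100414,   0.        , 320.10614939],
       [  0.        , 615.62100414, 237.93606653],
       [  0.        ,   0.        ,   1.        ]]), 'R': array([[ 0.62359747, -0.78156618,  0.01674792],
       [-0.55543835, -0.45804638, -0.69403297],
       [ 0.55010402,  0.42349477, -0.71974839]]), 't': array([-0.40111906,  0.30895552,  1.50034406])}
top {'intrinsics': array([[561.7
[... 172 characters left out ...]
9986799, -0.01007101],
       [-0.99767432,  0.01339599, -0.06683191],
       [ 0.066958  ,  0.00919542, -0.99771342]]), 't': array([-0.07620319,  0.53338015,  1.72454493])}
wrist {'intrinsics': array([[334.55209611,   0.        , 316.3111615 ],
       [  0.        , 334.55209611, 240.82660839],
       [  0.        ,   0.        ,   1.        ]]), 'mount': array([[ 1.17288397e-04, -9.65836689e-01, -2.59151454e-01,
         6.91016005e-02],
       [ 9.99999289e-01, -1.94333740e-04,  1.17685224e-03,
         4.96993109e-04],
       [-1.18700894e-03, -2.59151408e-01,  9.65835979e-01,
        -1.65506200e-01],
       [ 0.00000000e+00,  0.00000000e+00,  0.00000000e+00,
         1.00000000e+00]])}
```

View pics/a_top.png

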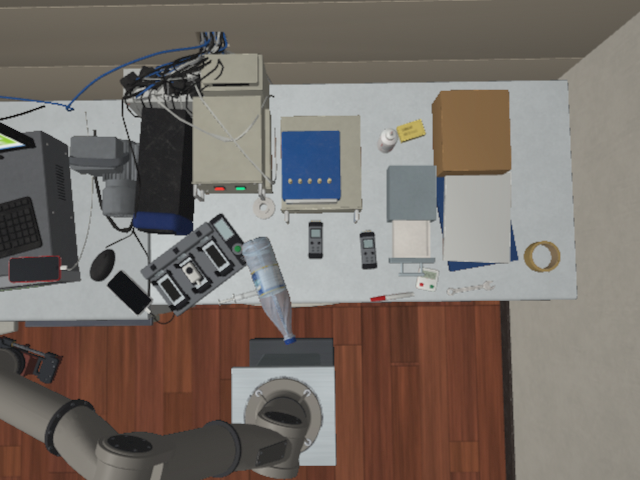

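View pics/a_scene.png

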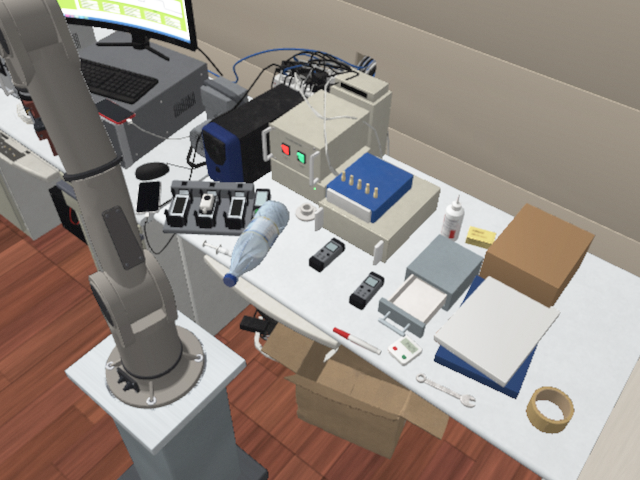

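View pics/a_wrist.png

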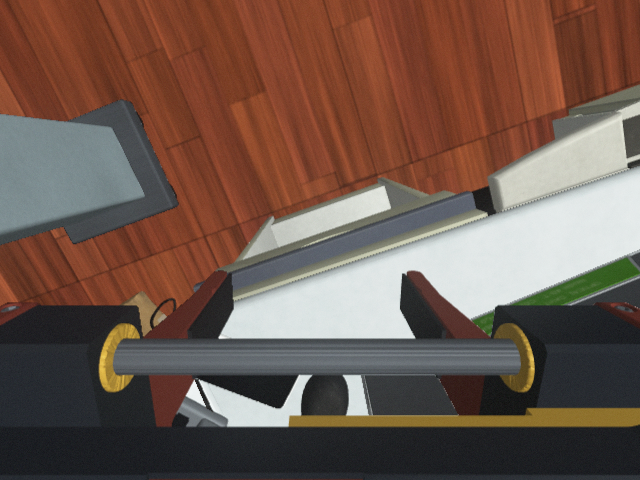

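```bash
cat > h.py <<'E'
from rig import manip
import numpy as np, cv2
from scipy.spatial.transform import Rotation as Ro
def cam(name,obs=None):
    i=manip.camera_info(name); K=i["intrinsics"]
    if "R" in i: return K,np.array(i["R"]),np.array(i["t"])
    o=obs or manip.get_obs(); M=np.array(i["mount"])
    T=np.eye(4);T[:3,:3]=Ro.from_quat(o["orientation"]).as_matrix();T[:3,3]=o["position"]
    W=np.linalg.inv(T@M); return K,W[:3,:3],W[:3,3]
def proj(c,P):
    K,R,t=c; p=K@(R@np.asarray(P,float)+t); return p[:2]/p[2]
def onz(c,rc,z):
    K,R,t=c; C=-R.T@t; d=R.T@np.linalg.inv(K)@np.array([rc[1],rc[0],1.]); return C+d*(z-C[2])/d[2]
def tri(obs):  # list of (cam,rc)
    A=[];b=[]
    for (K,R,t),rc in obs:
        C=-R.T@t; d=R.T@np.linalg.inv(K)@np.array([rc[1],rc[0],1.]); d/=np.linalg.norm(d)
        Q=np.eye(3)-np.outer(d,d); A.append(Q); b.append(Q@C)
    return np.linalg.lstsq(np.vstack(A),np.hstack(b),rcond=None)[0]
E
python3 - <<'E'
from h import *
for n,(x0,y0,x1,y1) in {"top":(120,200,300,340),"scene":(130,160,300,280)}.items():
    im=cv2.imread(f"pics/a_{n}.png")[y0:y1,x0:x1]; cv2.imwrite(f"pics/az_{n}.png",cv2.resize(im,None,fx=4.4,fy=4.2,interpolation=2))
T=cam("top");S=cam("scene")
for th,z in [("detector1_c",.016),("adapter_c",.064),("bay1",.051),("start_top",.06),("unit_drawer0_handle",.042),("drawer_floor",.022),("water_bottle",.045),("flange",.0),("marker_red",0),("small_spanner",0),("syringe1",0),("lab_timer",0)]:
    for n,c in (("top",T),("scene",S)):
        print(th,n,[(np.round(d["location"],1).tolist(),round(d["conf"],2),np.round(onz(c,d["location"],z),3)[:2].tolist()) for d in manip.pinpoint(n,th)[:5]])
print(manip.get_obs()["time"])
E
```

```text
detector1_c top [([238.7, 317.3], 0.92, [0.546, -0.112])]
detector1_c scene [([254.4, 329.2], 0.85, [0.544, -0.111]), ([202.3, 206.4], 0.25, [0.476, 0.311])]
adapter_c top [([272.1, 192.7], 0.62, [0.446, 0.265]), ([257.7, 217.9], 0.58, [0.489, 0.189])]
adapter_c scene [([204.3, 208.5], 0.51, [0.441, 0.259])]
bay1 top [([259.0, 218.4], 0.92, [0.485, 0.189]), ([272.1, 193.8], 0.7, [0.447, 0.264])]
bay1 scene [([209.3, 236.6], 0.9, [0.487, 0.191]), ([208.5, 205.2], 0.89, [0.431, 0.264]), ([205.5, 175.8], 0.65, [0.384, 0.34])]
start_top top [([245.1, 234.5], 0.36, [0.527, 0.139])]
start_top scene []
unit_drawer0_handle top [([276.4, 410.7], 0.6, [0.425, -0.394])]
unit_drawer0_handle scene [([322.4, 390.7], 0.73, [0.441, -0.388]), ([300.3, 418.5], 0.3, [0.545, -0.404])]
drawer_floor top [([234.0, 411.9], 0.63, [0.556, -0.405])]
drawer_floor scene [([299.1, 416.7], 0.93, [0.561, -0.392])]
water_bottle top [([270.4, 191.8], 0.34, [0.452, 0.272])]
water_bottle scene []
flange top [([209.6, 262.9], 0.66, [0.641, 0.058])]
flange scene []
marker_red top [([298.5, 393.9], 0.73, [0.358, -0.348]), ([258.3, 217.0], 0.73, [0.49, 0.202])]
marker_red scene [([340.3, 362.4], 0.78, [0.377, -0.349]), ([208.7, 206.0], 0.72, [0.466, 0.305])]
small_spanner top [([285.7, 467.8], 0.64, [0.394, -0.578])]
small_spanner scene [([388.2, 447.3], 0.82, [0.395, -0.587])]
syringe1 top [([301.6, 237.7], 0.45, [0.354, 0.138]), ([287.9, 170.5], 0.19, [0.399, 0.348])]
syringe1 scene [([255.3, 221.6], 0.62, [0.359, 0.132])]
lab_timer top [([277.5, 428.8], 0.58, [0.421, -0.458])]
lab_timer scene [([352.1, 403.1], 0.87, [0.413, -0.449]), ([255.4, 221.9], 0.2, [0.359, 0.131])]
1.35
```

View pics/az_top.png

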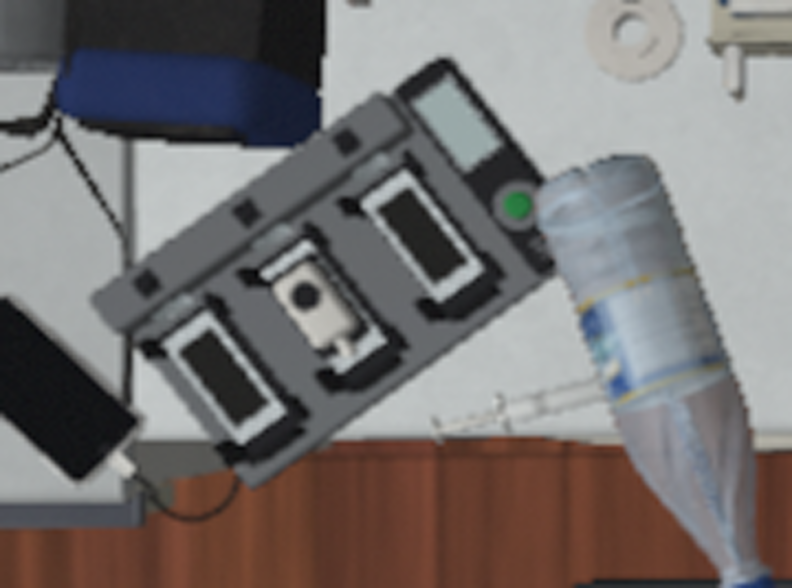

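View pics/az_scene.png

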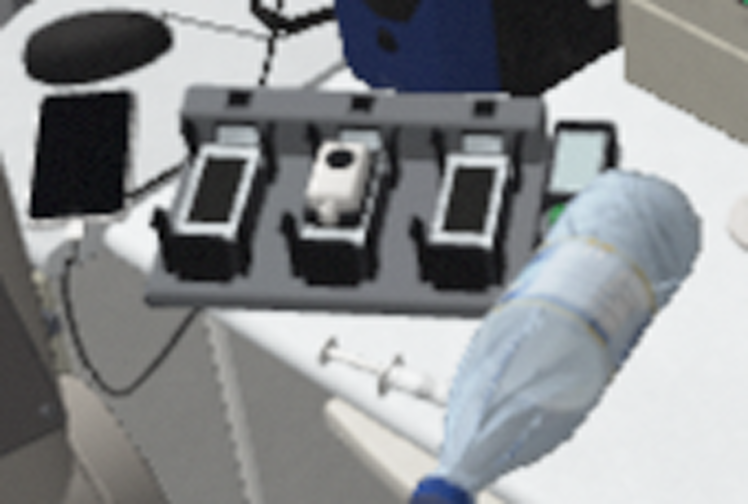

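```bash
cat >> h.py <<'E'
def yaw_of(o=None):
    o=o or manip.get_obs(); R=Ro.from_quat(o["orientation"]).as_matrix(); return np.degrees(np.arctan2(R[1,1],R[0,1]))  # heading of tool y
def plan(p,yawdeg=None,o=None,step=3.9):
    """print: rotate rz total (tool), then shift total in the tool axes after the turn"""
    o=o or manip.get_obs(); R=Ro.from_quat(o["orientation"]).as_matrix(); y0=yaw_of(o)
    yt=y0 if yawdeg is None else yawdeg
    d=(yt-y0+180)%360-180
    a=np.radians(yt); Y=np.array([np.cos(a),np.sin(a),0]);Z=np.array([0,0,-1.]);X=np.cross(Y,Z)
    # tilt correction
    Rt=np.stack([X,Y,Z],1); rv=Ro.from_matrix(R.T@Rt).as_rotvec()
    D=(np.asarray(p)-o["position"])*100
    loc=Rt.T@D; n=int(np.ceil(np.linalg.norm(D)/step)); print("rotvec",np.round(rv,4),"rows",int(np.ceil(np.linalg.norm(rv)/.12)),"| shift cm",np.round(loc,2),"rows",n, "per row",np.round(loc/max(n,1),2),"| unrotated shift",np.round(R.T@D,2))
E
python3 -c "
from h import *
plan([.40,.30,.30],125)"
```

```text
rotvec [-0.      0.     -0.9527] rows 8 | shift cm [  5.04 -37.48  -8.18] rows 10 per row [ 0.5  -3.75 -0.82] | unrotated shift [-27.63 -25.83  -8.17]
```

jog_arm:
  targets: [-2.76, -2.57, -0.83, 0, 0, 0, 8.7, -2.76, -2.57, -0.83, 0, 0, 0, 8.7, -2.76, -2.57, -0.83, 0, 0, 0, 8.7, -2.76, -2.57, -0.83, 0, 0, 0, 8.7, -2.76, -2.57, -0.83, 0, 0, 0, 8.7, -2.76, -2.57, -0.83, 0, 0, 0, 8.7, -2.76, -2.57, -0.83, 0, 0, 0, 8.7, -2.76, -2.57, -0.83, 0, 0, 0, 8.7, -2.76, -2.57, -0.83, 0, 0, 0, 8.7, -2.76, -2.57, -0.83, 0, 0, 0, 8.7]
  newtons: 20

```text
time: 2.18
position: [0.4007, 0.2995, 0.3019]
orientation: [0.17, 0.985, 0.0, 0.0]
ft_force: [0.9, -0.4, 0.6]
gripper_width: 0.989
```

jog_arm:
  targets: [0, 0, 0, 0, 0, -0.119, 8.7, 0, 0, 0, 0, 0, -0.119, 8.7, 0, 0, 0, 0, 0, -0.119, 8.7, 0, 0, 0, 0, 0, -0.119, 8.7, 0, 0, 0, 0, 0, -0.119, 8.7, 0, 0, 0, 0, 0, -0.119, 8.7, 0, 0, 0, 0, 0, -0.119, 8.7, 0, 0, 0, 0, 0, -0.119, 8.7, 0, 0, 0, 0, 0, 0, 8.7, 0, 0, 0, 0, 0, 0, 8.7]

```text
time: 3.02
position: [0.4002, 0.3013, 0.3014]
orientation: [-0.299, 0.954, 0.0, 0.0]
ft_force: [-0.4, 0.3, -0.2]
gripper_width: 0.991
```

Run:
```python
from h import *
o=manip.get_obs(); print(o["time"],o["position"],yaw_of(o),o["ft_force"])
im=manip.read_camera("wrist"); cv2.imwrite("pics/b_w.png",im); c=cam("wrist",o)
for th,z in [("detector1_c",.016),("adapter_c",.060),("bay1",.051),("start_top",.06)]:
    print(th,[(np.round(d["location"],1).tolist(),round(d["conf"],2),np.round(onz(c,d["location"],z),4)[:2].tolist()) for d in manip.pinpoint("wrist",th)[:5]])
```

```text
3.0167 [0.40016621 0.30128748 0.3013645 ] 124.75222296602723 [-0.41038014  0.26014833 -0.19330081]
detector1_c []
adapter_c [([222.7, 271.8], 0.78, [0.446, 0.2649])]
bay1 [([222.6, 208.8], 0.74, [0.4938, 0.1992]), ([218.1, 344.4], 0.58, [0.391, 0.3372])]
start_top [([209.5, 147.8], 0.67, [0.519, 0.1308])]
```

View pics/b_w.png

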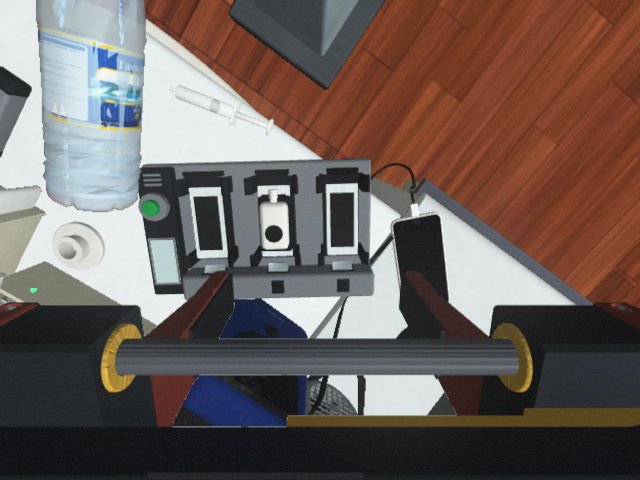

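```bash
python3 -c "
from h import *
plan([.441,.262,.16],126)"
```

```text
rotvec [ 0.      0.0001 -0.0197] rows 1 | shift cm [-0.99 -5.59 14.13] rows 4 per row [-0.25 -1.4   3.53] | unrotated shift [-1.1  -5.57 14.13]
```

jog_arm:
  targets: [0, 0, 0, 0, 0, -0.02, 8.0, -0.25, -1.4, 3.5, 0, 0, 0, 8.0, -0.25, -1.4, 3.5, 0, 0, 0, 8.0, -0.25, -1.4, 3.5, 0, 0, 0, 8.0, -0.25, -1.4, 3.5, 0, 0, 0, 8.0, 0, 0, 0, 0, 0, 0, 8.0, 0, 0, 0, 0, 0, 0, 8.0, 0, 0, 0, 0, 0, 0, 8.0]

```text
time: 3.93
position: [0.4416, 0.2632, 0.1627]
orientation: [-0.31, 0.951, 0.0, 0.001]
ft_force: [-0.1, -0.1, 0.6]
gripper_width: 0.91
```

Run:
```python
from h import *
o=manip.get_obs(); print(o["time"],o["position"],yaw_of(o),o["ft_force"])
im=manip.read_camera("wrist"); cv2.imwrite("pics/c_w.png",im); c=cam("wrist",o)
for th,z in [("detector1_c",.016),("adapter_c",.064),("bay1",.051),("start_top",.06)]:
    print(th,[(np.round(d["location"],1).tolist(),round(d["conf"],2),np.round(onz(c,d["location"],z),4)[:2].tolist()) for d in manip.pinpoint("wrist",th)[:5]])
```

```text
3.9333 [0.44157676 0.2632064  0.16274355] 126.13528731193843 [-0.0555605  -0.08419127  0.58240924]
detector1_c []
adapter_c [([244.0, 318.2], 0.57, [0.4449, 0.2666])]
bay1 [([238.8, 419.3], 0.92, [0.393, 0.336]), ([236.2, 218.6], 0.56, [0.4924, 0.196])]
start_top [([218.5, 132.2], 0.57, [0.5178, 0.132]), ([239.5, 219.8], 0.3, [0.4908, 0.1991])]
```

View pics/c_w.png

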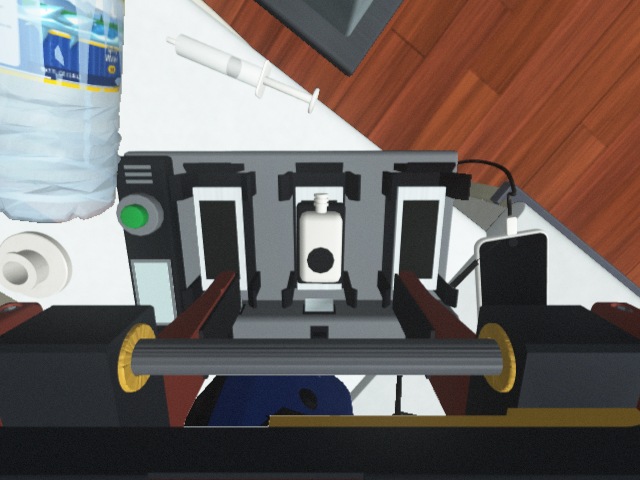

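```bash
python3 -c "
from h import *
plan([.4449,.2666,.066],126.2)"
```

```text
rotvec [ 0.0005  0.003  -0.0005] rows 1 | shift cm [-0.47  0.08  9.69] rows 3 per row [-0.16  0.03  3.23] | unrotated shift [-0.44  0.08  9.69]
```

jog_arm:
  targets: [-0.45, 0.08, 2.4, 0, 0, 0, 6.2, 0, 0, 2.4, 0, 0, 0, 6.2, 0, 0, 2.4, 0, 0, 0, 6.2, 0, 0, 2.4, 0, 0, 0, 6.2, 0, 0, 0, 0, 0, 0, 6.2, 0, 0, 0, 0, 0, 0, 6.2]

```text
time: 4.68
position: [0.4439, 0.2653, 0.0653]
orientation: [-0.31, 0.951, -0.0, -0.001]
ft_force: [0.5, -0.1, 0.4]
gripper_width: 0.706
```

jog_arm:
  targets: [0, 0, 0, 0, 0, 0, 2.0, 0, 0, 0, 0, 0, 0, 2.0, 0, 0, 0, 0, 0, 0, 2.0, 0, 0, 0, 0, 0, 0, 2.0, 0, 0, 0, 0, 0, 0, 2.0, 0, 0, 0, 0, 0, 0, 2.0]
  newtons: 15

```text
time: 5.18
position: [0.4447, 0.2656, 0.0658]
orientation: [-0.31, 0.951, 0.0, 0.001]
ft_force: [0.6, 1.2, -0.1]
gripper_width: 0.385
```

jog_arm:
  targets: [0, 0, 0, 0, 0, 0, 2.0, 0, 0, 0, 0, 0, 0, 2.0, 0, 0, 0, 0, 0, 0, 2.0]

```text
time: 5.43
position: [0.4445, 0.2654, 0.0653]
orientation: [-0.31, 0.951, 0.0, 0.0]
ft_force: [0.1, 0.3, -0.5]
gripper_width: 0.384
```

Run:
```python
from h import *
im=manip.read_camera("wrist"); cv2.imwrite("pics/d_w.png",im)
im=manip.read_camera("scene")[160:280,130:300]; cv2.imwrite("pics/d_s.png",cv2.resize(im,None,fx=4,fy=4,interpolation=2))
```

```text
(no output)
```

View pics/d_w.png

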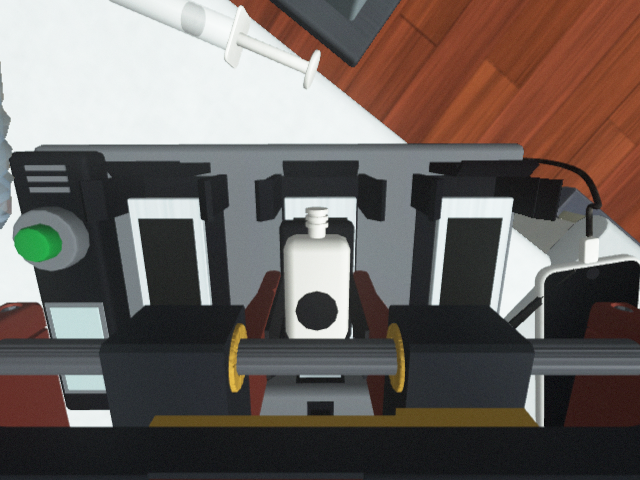

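View pics/d_s.png

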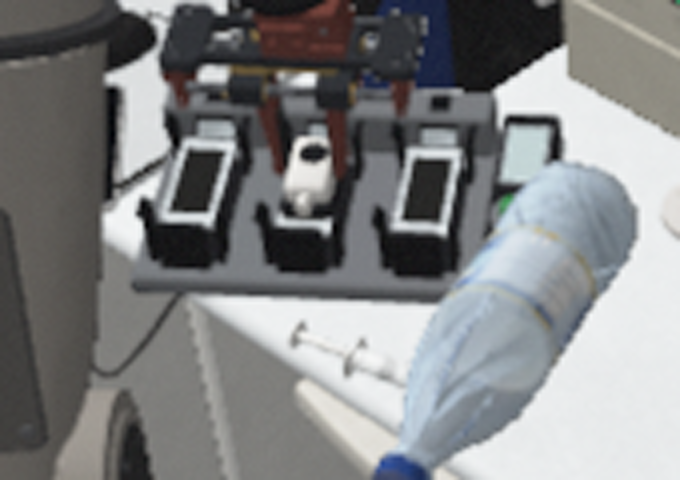

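jog_arm:
  targets: [0, 0, -1.0, 0, 0, 0, 2.0, 0, 0, -2.0, 0, 0, 0, 2.0, 0, 0, -3.5, 0, 0, 0, 2.0, 0, 0, -4, 0, 0, 0, 2.0, 0, 0, -4, 0, 0, 0, 2.0, 0, 0, -4, 0, 0, 0, 2.0, 0, 0, -4, 0, 0, 0, 2.0, 0, 0, 0, 0, 0, 0, 2.0, 0, 0, 0, 0, 0, 0, 2.0]

```text
time: 6.28
position: [0.4452, 0.2657, 0.2931]
orientation: [-0.31, 0.951, 0.001, 0.002]
ft_force: [0.4, 0.6, -1.5]
gripper_width: 0.386
```

Run:
```python
from h import *
o=manip.get_obs(); print(o["time"],o["position"],yaw_of(o),o["ft_force"])
im=manip.read_camera("wrist"); cv2.imwrite("pics/e_w.png",im); c=cam("wrist",o)
for th,z in [("bay1",.051),("start_top",.06),("catch1",.05)]:
    print(th,[(np.round(d["location"],1).tolist(),round(d["conf"],2),np.round(onz(c,d["location"],z),4)[:2].tolist()) for d in manip.pinpoint("wrist",th)[:5]])
np.save("e_obs.npy",o,allow_pickle=True)
```

```text
6.2833 [0.44523747 0.26570623 0.29307383] 126.09435255258853 [ 0.3863117   0.55148613 -1.51714187]
bay1 [([208.7, 390.2], 0.97, [0.3927, 0.3389]), ([208.0, 250.9], 0.68, [0.4929, 0.2])]
start_top [([192.1, 187.8], 0.78, [0.5187, 0.1296]), ([211.1, 319.5], 0.71, [0.445, 0.2694])]Traceback (most recent call last):
  File "<stdin>", line 5, in <module>
ValueError: it knows: adapter, bay, detector1, detector2, detector3, drawer_floor, flange, lab_timer, marker_red, small_spanner, start_top, syringe, unit_drawer0_handle, water_bottle
```

View pics/e_w.png

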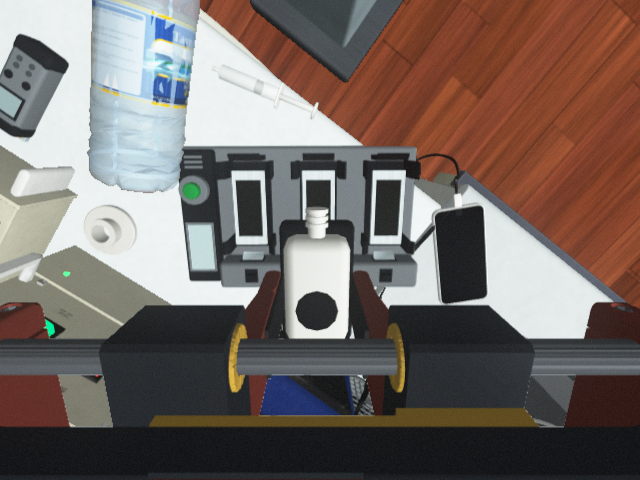

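```bash
python3 -c "
from h import *
plan([.50,-.39,.29],90)"
```

```text
rotvec [-0.0011 -0.0028  0.6302] rows 6 | shift cm [ -5.66 -65.45  -0.11] rows 17 per row [-0.33 -3.85 -0.01] | unrotated shift [ 3.400e+01 -5.622e+01 -1.000e-02]
```

jog_arm:
  targets: [0, 0, 0, 0, 0, 0.105, 2.0, 0, 0, 0, 0, 0, 0.105, 2.0, 0, 0, 0, 0, 0, 0.105, 2.0, 0, 0, 0, 0, 0, 0.105, 2.0, 0, 0, 0, 0, 0, 0.105, 2.0, 0, 0, 0, 0, 0, 0.105, 2.0, -0.33, -3.85, 0, 0, 0, 0, 2.0, -0.33, -3.85, 0, 0, 0, 0, 2.0, -0.33, -3.85, 0, 0, 0, 0, 2.0, -0.33, -3.85, 0, 0, 0, 0, 2.0]

```text
time: 7.27
position: [0.4563, 0.1093, 0.2884]
orientation: [-0.0, 1.0, -0.001, -0.002]
ft_force: [1.0, -1.2, -0.5]
gripper_width: 0.382
```

jog_arm:
  targets: [-0.33, -3.85, 0, 0, 0, 0, 2.0, -0.33, -3.85, 0, 0, 0, 0, 2.0, -0.33, -3.85, 0, 0, 0, 0, 2.0, -0.33, -3.85, 0, 0, 0, 0, 2.0, -0.33, -3.85, 0, 0, 0, 0, 2.0, -0.33, -3.85, 0, 0, 0, 0, 2.0, 0, 0, 0, 0, 0, 0, 2.0]

```text
time: 7.85
position: [0.4757, -0.1277, 0.2892]
orientation: [0.005, 1.0, -0.002, -0.001]
ft_force: [0.2, -0.0, -0.0]
gripper_width: 0.385
```

```bash
cat >> h.py <<'E'
def look(tag,things,n=5,crop=None):
    o=manip.get_obs(); print("t",round(o["time"],2),"pos",np.round(o["position"],4),"yaw",round(yaw_of(o),2),"ft",np.round(o["ft_force"],1),"w",round(o["gripper_width"],3))
    im=manip.read_camera("wrist"); cv2.imwrite(f"pics/{tag}_w.png",im); c=cam("wrist",o)
    for th,z in things:
        print(th,[(np.round(d["location"],1).tolist(),round(d["conf"],2),np.round(onz(c,d["location"],z),4)[:2].tolist()) for d in manip.pinpoint("wrist",th)[:n]])
    return o,im,c
E
python3 -c "
from h import *
look('f',[('detector1_c',.016)])"
```

```text
t 7.85 pos [ 0.4757 -0.1277  0.2892] yaw 89.41 ft [ 0.2 -0.  -0. ] w 0.385
detector1_c []
```

View pics/f_w.png

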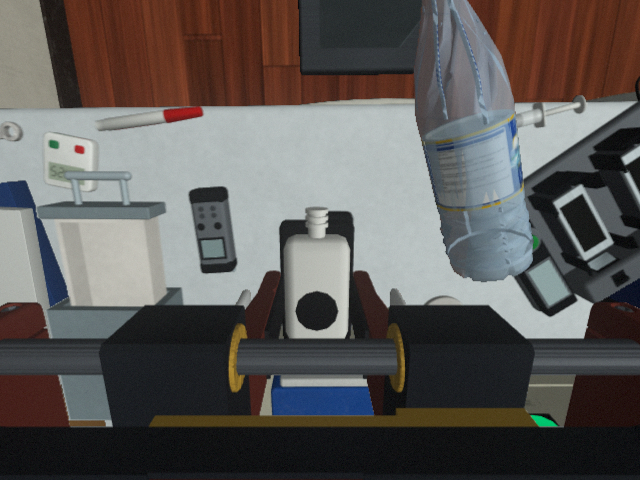

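jog_arm:
  targets: [-0.3, -3.8, 0, 0, 0, 0, 2.0, -0.3, -3.8, 0, 0, 0, 0, 2.0, -0.3, -3.8, 0, 0, 0, 0, 2.0, -0.3, -3.8, 0, 0, 0, 0, 2.0, -0.3, -3.8, 0, 0, 0, 0, 2.0, -0.3, -3.8, 0, 0, 0, 0, 2.0, -0.3, -3.8, 0, 0, 0, 0, 2.0, 0, 0, 0, 0, 0, 0, 2.0, 0, 0, 0, 0, 0, 0, 2.0]

```text
time: 8.7
position: [0.498, -0.386, 0.2883]
orientation: [0.001, 1.0, 0.0, -0.002]
ft_force: [-0.1, 1.7, -1.4]
gripper_width: 0.383
```

```bash
python3 -c "
from h import *
look('g',[('detector1_c',.016),('unit_drawer0_handle',.042),('drawer_floor',.022)])"
```

```text
t 8.7 pos [ 0.498  -0.386   0.2883] yaw 89.9 ft [-0.1  1.7 -1.4] w 0.383
detector1_c [([238.8, 525.0], 0.86, [0.5434, -0.1029]), ([99.1, 353.0], 0.16, [0.3672, -0.3405])]
unit_drawer0_handle [([154.6, 308.9], 0.8, [0.4324, -0.3942])]
drawer_floor [([152.3, 307.9], 0.38, [0.4297, -0.3958])]
```

View pics/g_w.png

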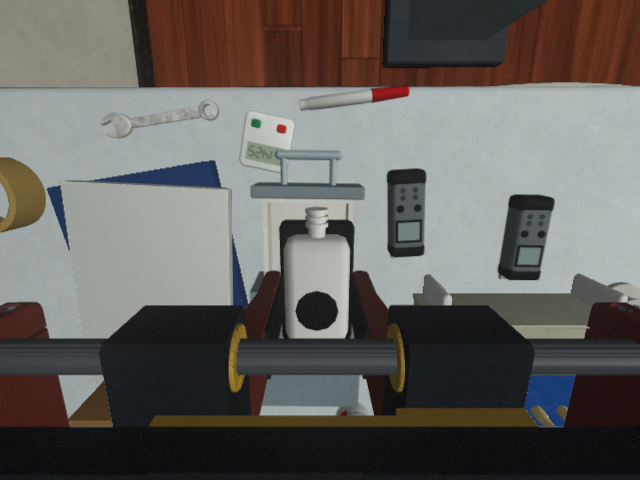

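```bash
python3 -c "
from h import *
plan([.531,-.395,.12],90)"
```

```text
rotvec [ 0.0019 -0.0005  0.0035] rows 1 | shift cm [-3.16 -1.19 16.96] rows 5 per row [-0.63 -0.24  3.39] | unrotated shift [-3.16 -1.23 16.96]
```

jog_arm:
  targets: [-1.6, -0.6, 2, 0, 0, 0, 2.0, -1.6, -0.6, 2, 0, 0, 0, 2.0, 0, 0, 3.5, 0, 0, 0, 2.0, 0, 0, 3.5, 0, 0, 0, 2.0, 0, 0, 3.0, 0, 0, 0, 2.0, 0, 0, 3, 0, 0, 0, 2.0, 0, 0, 0, 0, 0, 0, 2.0, 0, 0, 0, 0, 0, 0, 2.0]

```text
time: 9.57
position: [0.5305, -0.3955, 0.1195]
orientation: [-0.001, 1.0, 0.001, -0.001]
ft_force: [1.4, 0.4, -0.2]
gripper_width: 0.384
```

```bash
python3 -c "
from h import *
look('i',[('unit_drawer0_handle',.042),('drawer_floor',.022)])
im=manip.read_camera('scene')[200:380,320:520]; cv2.imwrite('pics/i_s.png',cv2.resize(im,None,fx=3,fy=3))"
```

```text
t 9.57 pos [ 0.5305 -0.3955  0.1195] yaw 90.13 ft [ 1.4  0.4 -0.2] w 0.384
unit_drawer0_handle [([105.4, 314.5], 0.83, [0.4315, -0.3966])]
drawer_floor []
```

View pics/i_w.png

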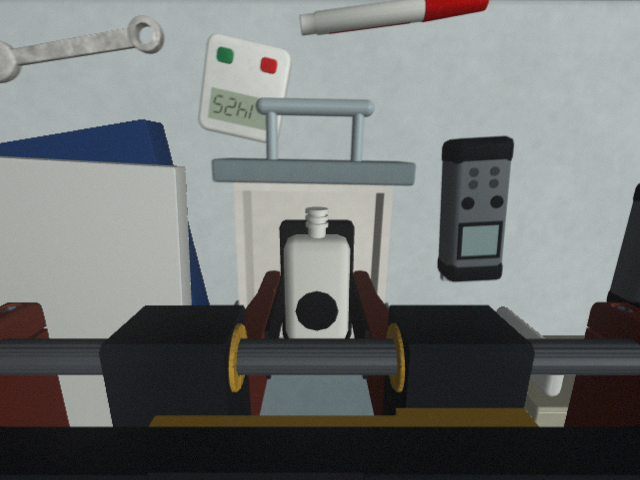

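View pics/i_s.png

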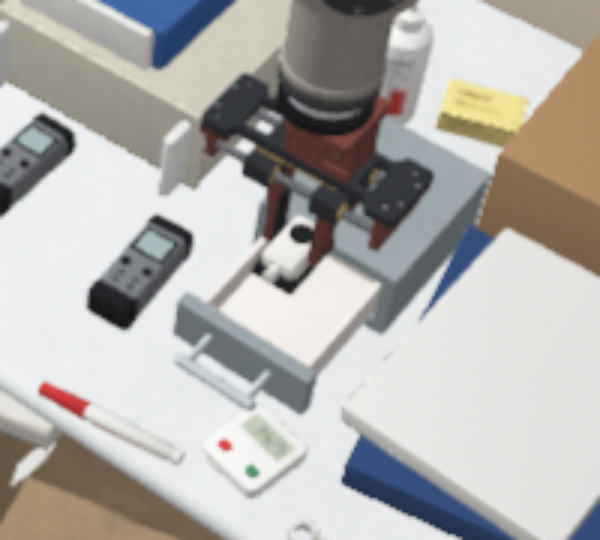

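jog_arm:
  targets: [0.2, 0, 2.5, 0, 0, 0, 2.0, 0, 0, 2.5, 0, 0, 0, 2.0, 0, 0, 1.7, 0, 0, 0, 2.0, 0, 0, 0.6, 0, 0, 0, 2.0, 0, 0, 0, 0, 0, 0, 2.0, 0, 0, 0, 0, 0, 0, 4.9, 0, 0, 0, 0, 0, 0, 4.9, 0, 0, 0, 0, 0, 0, 4.9, 0, 0, 0, 0, 0, 0, 4.9]

```text
time: 10.52
position: [0.5291, -0.3983, 0.0485]
orientation: [-0.0, 1.0, -0.0, 0.001]
ft_force: [-0.7, 0.3, 0.1]
gripper_width: 0.558
```

jog_arm:
  targets: [0, 0, -1, 0, 0, 0, 4.9, 0, 0, -2, 0, 0, 0, 4.9, 0, 0, -3, 0, 0, 0, 4.9, 0, 0, -4, 0, 0, 0, 4.9, 0, 0, -3, 0, 0, 0, 4.9, 3.0, 0, 0, 0, 0, 0, 4.9, 3, 0, 0, 0, 0, 0, 4.9, 0, 0, 0, 0, 0, 0, 4.9]

```text
time: 11.18
position: [0.4623, -0.3996, 0.179]
orientation: [0.003, 1.0, -0.0, -0.001]
ft_force: [-0.1, -0.5, -0.7]
gripper_width: 0.557
```

```bash
python3 -c "
from h import *
look('j',[('unit_drawer0_handle',.042),('drawer_floor',.022),('adapter_c',.035)])"
```

```text
t 11.18 pos [ 0.4623 -0.3996  0.179 ] yaw 89.64 ft [-0.1 -0.5 -0.7] w 0.557
unit_drawer0_handle [([194.9, 321.5], 0.59, [0.4315, -0.3944])]
drawer_floor []
adapter_c [([289.6, 315.5], 0.58, [0.5266, -0.4005])]
```

View pics/j_w.png

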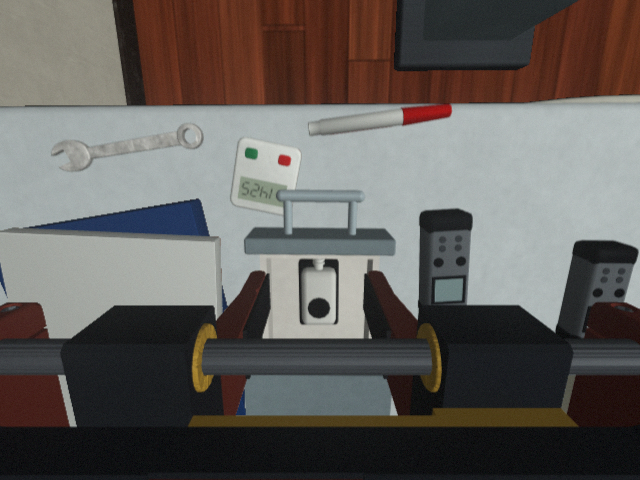

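jog_arm:
  targets: [3.8, 0.6, 0, 0, 0, 0, 0, 3.9, 0.6, 0, 0, 0, 0, 0, 0, 0, 3, 0, 0, 0, 0, 0, 0, 3.0, 0, 0, 0, 0, 0, 0, 3.5, 0, 0, 0, 0, 0, 0, 2.5, 0, 0, 0, 0, 0, 0, 1.2, 0, 0, 0, 0, 0, 0, 0, 0, 0, 0, 0, 0, 0, 0, 0, 0, 0, 0]

```text
time: 12.13
position: [0.3921, -0.386, 0.0454]
orientation: [-0.0, 1.0, -0.0, -0.0]
ft_force: [0.8, 0.2, 0.7]
gripper_width: 0.004
```

```bash
python3 -c "
from h import *
look('k',[('unit_drawer0_handle',.042)])"
```

```text
t 12.13 pos [ 0.3921 -0.386   0.0454] yaw 90.04 ft [0.8 0.2 0.7] w 0.004
unit_drawer0_handle []
```

View pics/k_w.png

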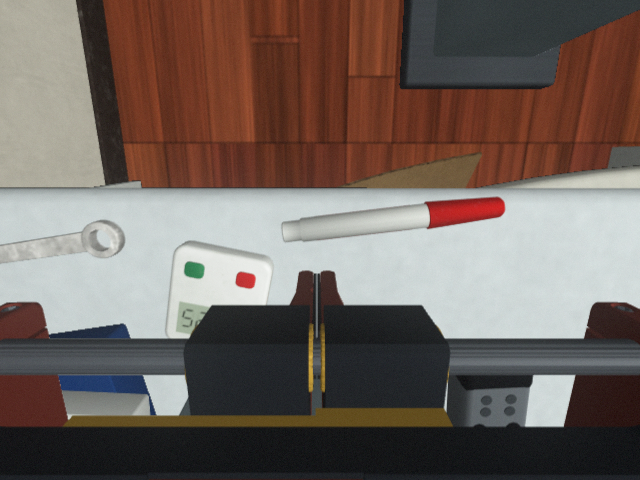

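jog_arm:
  targets: [-1.2, 0, 0, 0, 0, 0, 0, -1.2, 0, 0, 0, 0, 0, 0, -1.2, 0, 0, 0, 0, 0, 0, -1.3, 0, 0, 0, 0, 0, 0, -1.3, 0, 0, 0, 0, 0, 0, -1.3, 0, 0, 0, 0, 0, 0, -1.3, 0, 0, 0, 0, 0, 0, -1.3, 0, 0, 0, 0, 0, 0, -1.3, 0, 0, 0, 0, 0, 0]

```text
time: 12.98
position: [0.5066, -0.3861, 0.0451]
orientation: [-0.0, 1.0, -0.0, -0.0]
ft_force: [-1.4, -1.4, 1.1]
gripper_width: 0.006
```

```bash
python3 -c "
from h import *
look('l',[('unit_drawer0_handle',.042)])
im=manip.read_camera('scene')[200:380,320:520]; cv2.imwrite('pics/l_s.png',cv2.resize(im,None,fx=3,fy=3))"
```

```text
t 12.98 pos [ 0.5066 -0.3861  0.0451] yaw 90.0 ft [-1.4 -1.4  1.1] w 0.006
unit_drawer0_handle [([241.9, 293.6], 0.78, [0.4835, -0.3978])]
```

View pics/l_s.png

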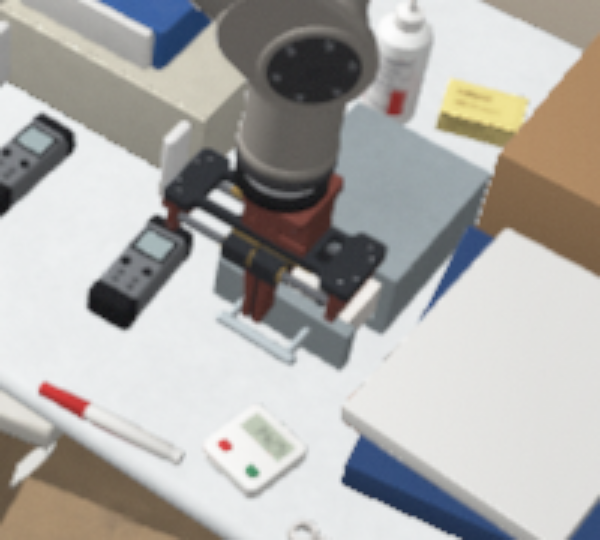

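jog_arm:
  targets: [-1.0, 0, 0, 0, 0, 0, 0, -1.0, 0, 0, 0, 0, 0, 0, -1.0, 0, 0, 0, 0, 0, 0, -1.0, 0, 0, 0, 0, 0, 0, -1.0, 0, 0, 0, 0, 0, 0, -0.5, 0, 0, 0, 0, 0, 0, 0, 0, 0, 0, 0, 0, 0]

```text
time: 13.72
position: [0.5628, -0.3849, 0.0452]
orientation: [-0.001, 1.0, 0.0, 0.001]
ft_force: [-0.8, 0.2, -0.4]
gripper_width: 0.004
```

```bash
python3 -c "
from h import *
look('m',[('unit_drawer0_handle',.042)])
im=manip.read_camera('scene')[200:380,320:520]; cv2.imwrite('pics/m_s.png',cv2.resize(im,None,fx=3,fy=3))"
```

```text
t 13.72 pos [ 0.5628 -0.3849  0.0452] yaw 90.13 ft [-0.8  0.2 -0.4] w 0.004
unit_drawer0_handle [([243.6, 291.1], 0.91, [0.5406, -0.398])]
```

View pics/m_s.png

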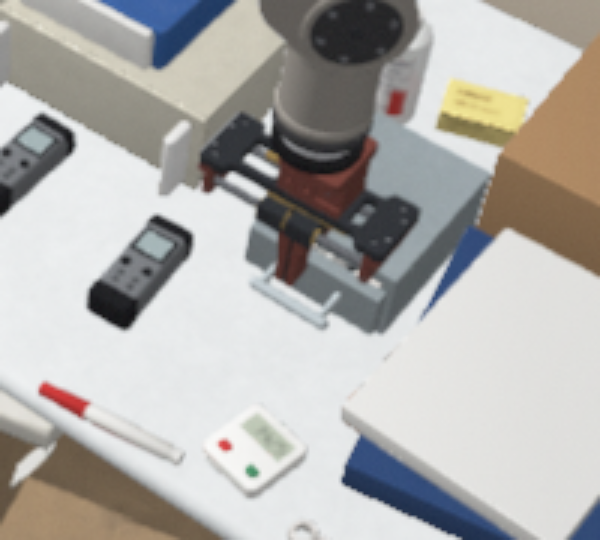

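View pics/m_w.png

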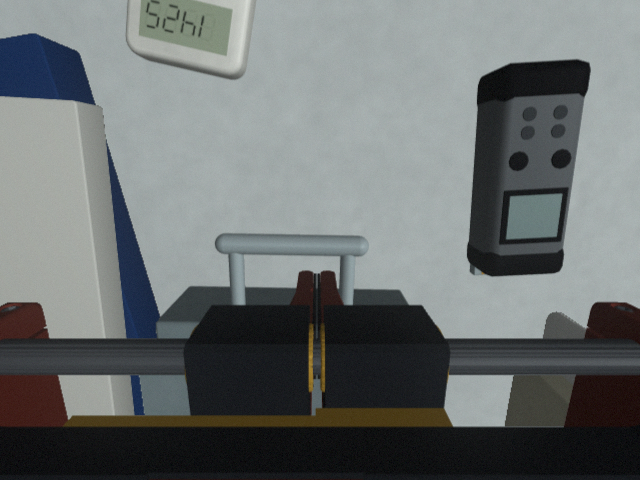

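jog_arm:
  targets: [-0.4, 0, 0, 0, 0, 0, 0, -0.4, 0, 0, 0, 0, 0, 0, -0.3, 0, 0, 0, 0, 0, 0, 0, 0, 0, 0, 0, 0, 0]

```text
time: 14.2
position: [0.5674, -0.386, 0.0452]
orientation: [0.001, 1.0, 0.001, -0.003]
ft_force: [-10.3, 3.1, 9.2]
gripper_width: 0.005
```

```bash
python3 -c "
from h import *
look('n',[('unit_drawer0_handle',.042)])
im=manip.read_camera('scene')[200:380,320:520]; cv2.imwrite('pics/n_s.png',cv2.resize(im,None,fx=3,fy=3))"
```

```text
t 14.2 pos [ 0.5674 -0.386   0.0452] yaw 89.9 ft [-10.3   3.1   9.2] w 0.005
unit_drawer0_handle [([245.4, 294.3], 0.84, [0.5462, -0.3973])]
```

View pics/n_w.png

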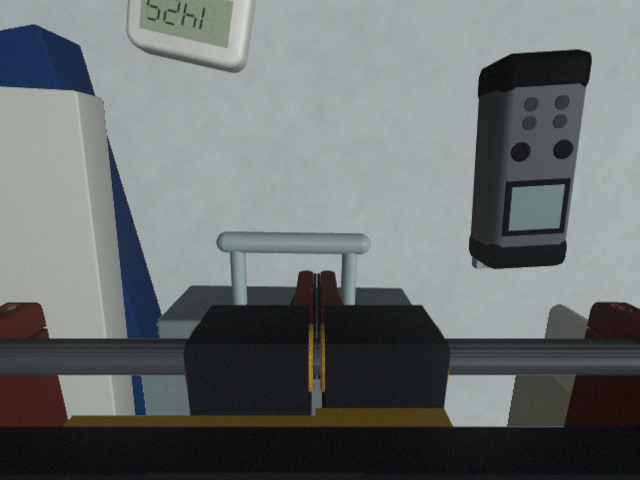

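jog_arm:
  targets: [0.6, 0, 0, 0, 0, 0, 0, 0, 0, -1.5, 0, 0, 0, 0, 0, 0, -3.5, 0, 0, 0, 0, 0, 0, -4, 0, 0, 0, 0, 0, 0, -4, 0, 0, 0, 0, 1.3, 3.3, -2, 0, 0, 0, 0, 1.3, 3.6, 0, 0, 0, 0, 8.0, 1.3, 3.6, 0, 0, 0, 0, 8.0, 1.3, 3.6, 0, 0, 0, 0, 8.0, 0, 0, 0, 0, 0, 0, 8]

```text
time: 15.18
position: [0.5128, -0.2369, 0.1955]
orientation: [-0.004, 1.0, 0.003, -0.0]
ft_force: [0.1, 0.7, -0.7]
gripper_width: 0.264
```

```bash
python3 -c "
from h import *
look('o',[('unit_drawer0_handle',.042),('detector1_c',.016)])
im=manip.read_camera('top')
T=cam('top')
for d in manip.pinpoint('top','detector2_c')+manip.pinpoint('top','detector1_c'): print(d['location'],d['conf'],onz(T,d['location'],.016))
im=manip.read_camera('scene')[200:380,320:520]; cv2.imwrite('pics/o_s.png',cv2.resize(im,None,fx=3,fy=3))"
```

```text
t 15.18 pos [ 0.5128 -0.2369  0.1955] yaw 90.41 ft [ 0.1  0.7 -0.7] w 0.264
unit_drawer0_handle [([255.3, 152.9], 0.64, [0.5452, -0.3981])]
detector1_c [([247.7, 436.3], 0.75, [0.5433, -0.1061])]
[237.1, 314.4] 0.91 [ 0.55094674 -0.10335546  0.016     ]
[246.4, 237.2] 0.46 [0.52521879 0.1368231  0.016     ]
[280.1, 427.1] 0.43 [ 0.41326807 -0.44902529  0.016     ]
```

View pics/o_w.png

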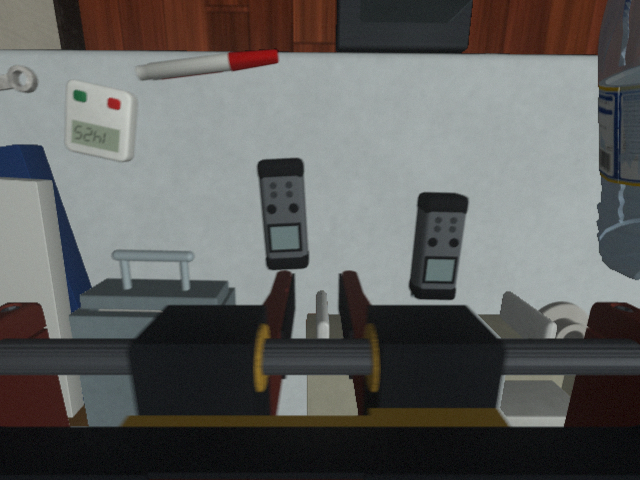

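View pics/o_s.png

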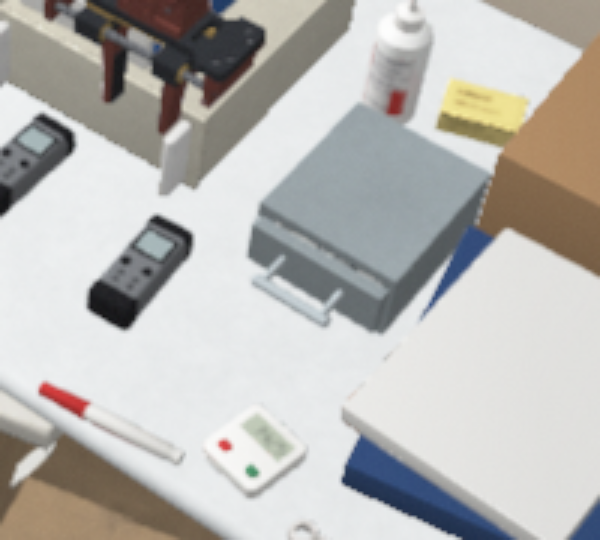

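```bash
python3 -c "
from h import *
c=cam('wrist')
for p in [(163,281),(262,287),(198,443),(292,434)]: print(onz(c,p,.032))
for d in manip.masks_of('wrist','detector1_c'): print(d['conf'],d['location'],d['region'].sum())
plan([.525,-.272,.13],92)
"
```

```text
[ 0.45594936 -0.27997346  0.032     ]
[ 0.55594062 -0.27667136  0.032     ]
[ 0.48980124 -0.12145525  0.032     ]
[ 0.58976049 -0.12134375  0.032     ]
0.74 [244.8, 440.9] 5233
rotvec [-0.0009  0.0001 -0.0366] rows 1 | shift cm [-1.05 -2.62  6.54] rows 2 per row [-0.53 -1.31  3.27] | unrotated shift [-1.15 -2.57  6.54]
```

```bash
python3 -c "
from h import *
o,im,c=look('p',[('detector1_c',.016)])
print(yaw_of(),manip.get_obs()['position'])
print(onz(c,(213,284),.032))
"
```

```text
t 15.58 pos [ 0.5136 -0.2462  0.1954] yaw 89.9 ft [0.1 0.3 0.3] w 0.632
detector1_c []
89.92617274628707 [ 0.51341462 -0.24575061  0.19516764]
[ 0.50422392 -0.2782041   0.032     ]
```

View pics/p_w.png

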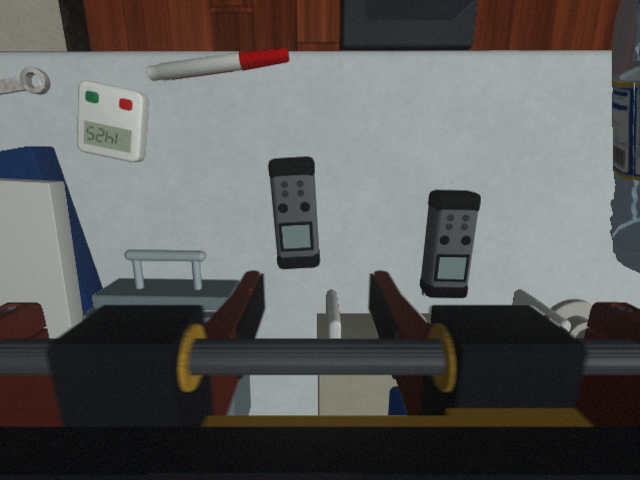

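```bash
python3 -c "
from h import *
c=cam('wrist')
print(onz(c,(213,295),.032),onz(c,(244,450),.032))
plan([.51,-.265,.13],93)
"
```

```text
[ 0.50397612 -0.26672847  0.032     ] [ 0.53618601 -0.1092103   0.032     ]
rotvec [-0.0005 -0.0003 -0.0536] rows 1 | shift cm [ 0.44 -1.9   6.52] rows 2 per row [ 0.22 -0.95  3.26] | unrotated shift [ 0.34 -1.92  6.52]
```

jog_arm:
  targets: [0.2, -1.0, 3.2, 0, 0, 0, 8.0, 0.2, -1.0, 3.2, 0, 0, -0.054, 8.0, 0, 0, 0, 0, 0, 0, 8, 0, 0, 0, 0, 0, 0, 8, 0, 0, 0, 0, 0, 0, 8, 0, 0, 0, 0, 0, 0, 8, 0, 0, 0, 0, 0, 0, 8]

```text
time: 16.27
position: [0.5107, -0.2647, 0.1328]
orientation: [-0.027, 1.0, -0.0, 0.001]
ft_force: [0.4, 1.1, 0.9]
gripper_width: 0.91
```

```bash
python3 -c "
from h import *
o,im,c=look('q',[('detector1_c',.016),('detector2_c',.016)])
for d in manip.masks_of('wrist','detector1_c'): print(d['conf'],d['location'],d['region'].sum())
print(yaw_of(),manip.get_obs()['position'])
"
```

```text
t 16.27 pos [ 0.5107 -0.2647  0.1328] yaw 93.11 ft [0.4 1.1 0.9] w 0.91
detector1_c [([277.2, 494.2], 0.59, [0.543, -0.1024])]
detector2_c []
0.85 [265.0, 496.8] 6601
93.12215126514646 [ 0.50995812 -0.26453984  0.13193715]
```

View pics/q_w.png

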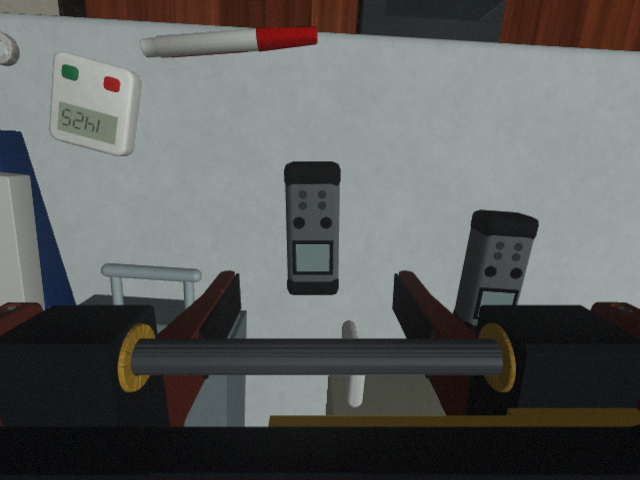

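```bash
python3 -c "
from h import *
o,im,c=look('q2',[('detector1_c',.016),('detector2_c',.016),('detector3_c',.016)])
for n in '123': print([(d['conf'],d['location'],d['region'].sum()) for d in manip.masks_of('wrist','detector'+n)])
# segment A by darkness
g=im[150:305,270:355]; 
m=np.zeros(im.shape[:2],np.uint8); m[150:305,270:355]=(im[150:305,270:355].max(2)<150)
cs,_=cv2.findContours(cv2.morphologyEx(m,cv2.MORPH_CLOSE,np.ones((15,15))),0,2); k=max(cs,key=cv2.contourArea); print(cv2.boundingRect(k),cv2.minAreaRect(k))
cv2.imwrite('pics/q_crop.png',cv2.resize(im[150:310,260:370],None,fx=5,fy=3.7))
"
```

```text
t 16.47 pos [ 0.51   -0.2645  0.1319] yaw 93.12 ft [ 0.7 -0.6  0.8] w 0.911
detector1_c [([278.8, 490.3], 0.82, [0.5435, -0.1059])]
detector2_c [([47.0, 229.2], 0.7, [0.3693, -0.3378])]
detector3_c [([230.9, 314.9], 0.6, [0.5079, -0.2657])]Traceback (most recent call last):
  File "<string>", line 4, in <module>
    for n in '123': print([(d['conf'],d['location'],d['region'].sum()) for d in manip.masks_of('wrist','detector'+n)])
                                                                                ~~~~~~~~~~~~~~^^^^^^^^^^^^^^^^^^^^^^
ValueError: it knows: adapter, bay, catch, detector1, detector2, detector3, drawer_floor, flange, lab_timer, lift, marker_red, small_spanner, start, start_top, syringe, unit_drawer, unit_drawer0_handle, water_bot
```

```bash
python3 -c "
from h import *
o=manip.get_obs(); im=cv2.imread('pics/q2_w.png'); c=cam('wrist',o)
m=np.zeros(im.shape[:2],np.uint8); m[150:305,270:355]=(im[150:305,270:355].max(2)<150)
cs,_=cv2.findContours(cv2.morphologyEx(m,cv2.MORPH_CLOSE,np.ones((9,9))),0,2); k=max(cs,key=cv2.contourArea); print(cv2.boundingRect(k),cv2.minAreaRect(k))
for r in (190,220,250,275):
    x=np.where(m[r])[0]; print(r,x.min(),x.max(),(x.min()+x.max())/2, onz(c,(r,(x.min()+x.max())/2),.028)[:2])
for r in (163,294): print(onz(c,(r,313),.016),onz(c,(r,313),.032))
cv2.imwrite('pics/q_crop.png',cv2.resize(im[150:310,260:370],None,fx=5,fy=3.7))
"
```

```text
(270, 155, 76, 150) ((305.12481689453125, 229.84542846679688), (148.9445343017578, 74.927978515625), 87.48863983154297)
190 284 339 311.5 [ 0.47097505 -0.27041576]
220 285 338 311.5 [ 0.49537344 -0.26917864]
250 286 338 312.0 [ 0.52093442 -0.26746284]
275 286 338 312.0 [ 0.54322276 -0.26632403]
[ 0.45031415 -0.27039411  0.016     ] [ 0.44976112 -0.27027939  0.032     ]
[ 0.56610237 -0.26438791  0.016     ] [ 0.55895339 -0.26461534  0.032     ]
```

View pics/q_crop.png

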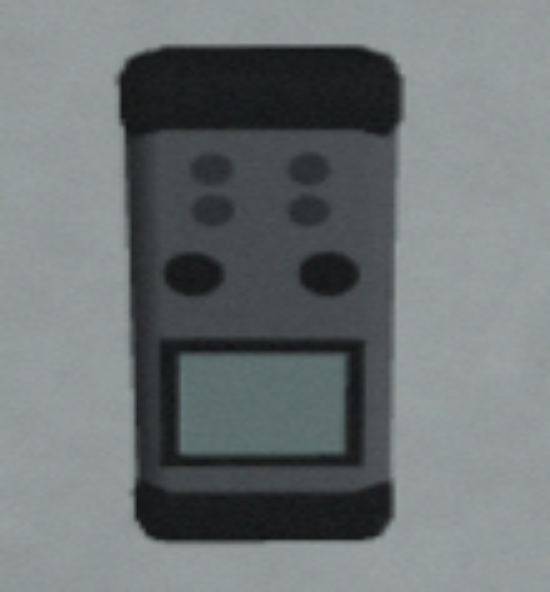

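jog_arm:
  targets: [0.35, -0.3, 2, 0, 0, 0, 7.5, 0, 0, 3, 0, 0, 0, 7.5, 0, 0, 3, 0, 0, 0, 7.5, 0, 0, 2, 0, 0, 0, 7.5, 0, 0, 0.7, 0, 0, 0, 7.5, 0, 0, 0, 0, 0, 0, 7.5, 0, 0, 0, 0, 0, 0, 7.5]

```text
time: 17.25
position: [0.5064, -0.2684, 0.0248]
orientation: [-0.027, 1.0, -0.0, 0.0]
ft_force: [0.3, -0.3, 0.7]
gripper_width: 0.856
```

jog_arm:
  targets: [0, 0, 0, 0, 0, 0, 3, 0, 0, 0, 0, 0, 0, 3, 0, 0, 0, 0, 0, 0, 3, 0, 0, 0, 0, 0, 0, 3, 0, 0, 0, 0, 0, 0, 3, 0, 0, 0, 0, 0, 0, 3, 0, 0, 0, 0, 0, 0, 3]
  newtons: 30

```text
time: 17.83
position: [0.5065, -0.268, 0.0247]
orientation: [-0.027, 1.0, -0.0, 0.0]
ft_force: [-0.2, 0.0, 4.2]
gripper_width: 0.492
```

```bash
python3 -c "
from h import *
o,im,c=look('r',[('detector1_c',.016),('detector3_c',.016)])
"
```

```text
t 17.83 pos [ 0.5065 -0.268   0.0247] yaw 93.11 ft [-0.2  0.   4.2] w 0.492
detector1_c [([348.4, 589.9], 0.75, [0.5413, -0.1042])]
detector3_c [([282.0, 318.2], 0.91, [0.508, -0.2668])]
```

View pics/r_w.png

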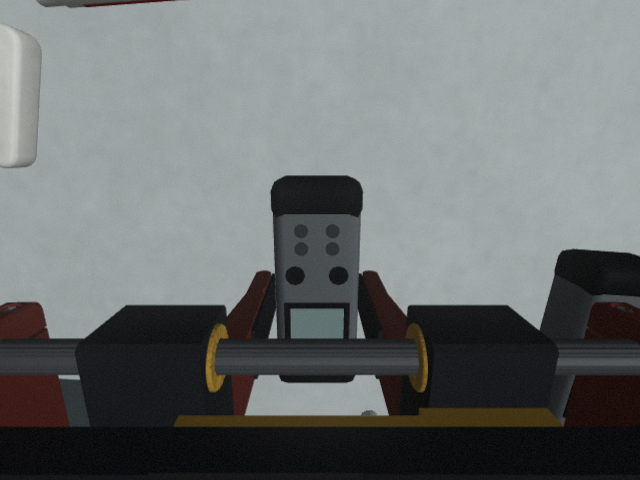

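```bash
python3 -c "
from h import *
o=manip.get_obs(); c=cam('wrist',o); R=Ro.from_quat(o['orientation']).as_matrix()
im=cv2.imread('pics/r_w.png')
cv2.imwrite('pics/r_crop.png',cv2.resize(im[165:400,250:385],None,fx=4,fy=2.5))
print(im[168:186,300,:].max(1), im[370:392,318].max(1))
for r in (176,178,182,378,381): 
  for z in (.026,.032): print(r,z,R.T@(onz(c,(r,317),z)-o['position']))
"
```

```text
[168 165 167 168 166 168 166 103  33  27  25  27  28  27  22  31  32  28] [ 57  60  57  52  48  31  22  25  23  23  25  23  69 145 162 164 162 163
 163 165 166 171]
176 0.026 [ 0.05731129  0.00043053 -0.00134534]
176 0.032 [ 0.05773863  0.00041482 -0.00734562]
178 0.026 [ 0.05635914  0.00043115 -0.00134471]
178 0.032 [ 0.05682128  0.00041542 -0.00734502]
182 0.026 [ 0.05444605  0.0004324  -0.00134345]
182 0.032 [ 0.05497811  0.00041663 -0.0073438 ]
378 0.026 [-0.0562677   0.00050485 -0.00127065]
378 0.032 [-0.05168888  0.00048643 -0.00727366]
381 0.026 [-0.05826841  0.00050616 -0.00126933]
381 0.032 [-0.05361646  0.0004877  -0.00727239]
```

View pics/r_crop.png

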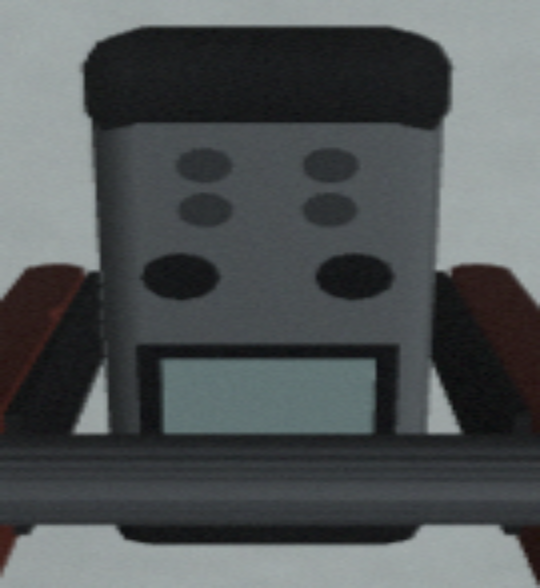

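jog_arm:
  targets: [0, 0, -1, 0, 0, 0, 3, 0, 0, -2.5, 0, 0, 0, 3, 0, 0, -3.8, 0, 0, 0, 3, 0, 0, -3.8, 0, 0, 0, 3, 0, 0, -3.8, 0, 0, 0, 3, 0, 0, -3.8, 0, 0, 0, 3, 0, 0, -3.8, 0, 0, 0, 3, 0.39, 3.83, 0, 0, 0, 0, 3, 0.39, 3.83, 0, 0, 0, 0, 3, 0.39, 3.83, 0, 0, 0, 0, 3]

```text
time: 18.82
position: [0.4873, -0.1531, 0.2498]
orientation: [-0.026, 1.0, 0.0, 0.0]
ft_force: [0.5, 0.8, -2.1]
gripper_width: 0.494
```

jog_arm:
  targets: [0.39, 3.83, 0, 0, 0, 0, 3, 0.39, 3.83, 0, 0, 0, 0, 3, 0.39, 3.83, 0, 0, 0, 0, 3, 0.39, 3.83, 0, 0, 0, 0, 3, 0.39, 3.83, 0, 0, 0, 0, 3, 0.39, 3.83, 0, 0, 0, 0, 3, 0.39, 3.83, 0, 0, 0, 0, 3, 0.39, 3.83, 0, 0, 0, 0, 3, 0.39, 3.83, 0, 0, 0, 0, 3, 0.39, 3.83, 0, 0, 0, 0, 3]

```text
time: 19.65
position: [0.4274, 0.2276, 0.2494]
orientation: [-0.027, 1.0, -0.0, -0.0]
ft_force: [0.5, -0.4, -1.8]
gripper_width: 0.488
```

jog_arm:
  targets: [0.39, 3.83, 0, 0, 0, 0, 3, 0.39, 3.83, 0, 0, 0, 0, 3, 0, 0, 0, 0, 0, -0.115, 3, 0, 0, 0, 0, 0, -0.115, 3, 0, 0, 0, 0, 0, -0.115, 3, 0, 0, 0, 0, 0, -0.115, 3, 0, 0, 0, 0, 0, -0.115, 3, 0, 0, 0, 0, 0, 0, 3, 0, 0, 0, 0, 0, 0, 3, 0, 0, 0, 0, 0, 0, 3]

```text
time: 20.48
position: [0.4164, 0.3022, 0.2492]
orientation: [-0.308, 0.951, -0.0, -0.0]
ft_force: [-0.6, -0.1, -2.6]
gripper_width: 0.493
```

```bash
python3 -c "
from h import *
o,im,c=look('s',[('bay1',.051),('detector1_c',.016)])
print(o['orientation'])
"
```

```text
t 20.48 pos [0.4164 0.3022 0.2492] yaw 125.84 ft [-0.6 -0.1 -2.6] w 0.493
bay1 [([216.7, 354.9], 0.8, [0.3927, 0.3366]), ([217.3, 198.9], 0.72, [0.4942, 0.1973]), ([220.2, 274.8], 0.58, [0.4478, 0.2671])]
detector1_c []
[-3.07683668e-01  9.51488675e-01 -1.36657903e-04 -2.08065088e-04]
```

View pics/s_w.png

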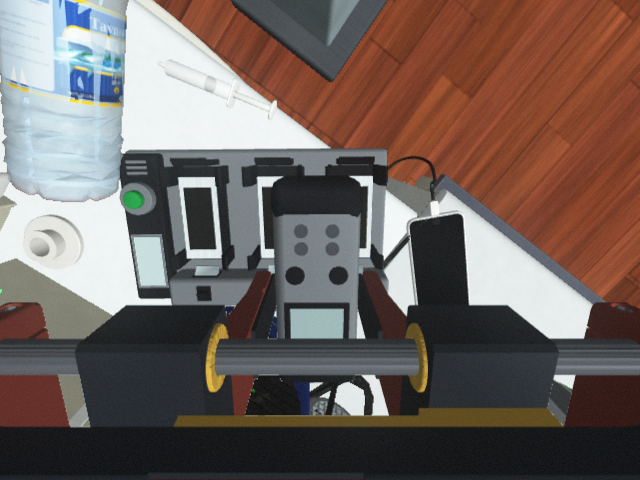

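jog_arm:
  targets: [0, 3.5, 2.5, 0, 0, 0, 3, 0, 3.5, 2.5, 0, 0, 0, 3, 0, 3.5, 2.5, 0, 0, 0, 3, 0, 0, 0, 0, 0, 0, 3, 0, 0, 0, 0, 0, 0, 3, 0, 0, 0, 0, 0, 0, 3, 0, 0, 0, 0, 0, 0, 3]

```text
time: 21.22
position: [0.358, 0.3842, 0.1773]
orientation: [-0.308, 0.951, 0.0, 0.001]
ft_force: [0.8, -0.4, -1.4]
gripper_width: 0.488
```

```bash
python3 -c "
from h import *
import pickle
o,im,c=look('u',[('bay1',.051)])
pickle.dump((o,c),open('u.pkl','wb'))
o2=manip.get_obs(); print(o2['position']-o['position'])
cv2.imwrite('pics/u_c1.png',cv2.resize(im[130:330,0:300],None,fx=2.6,fy=2.6,interpolation=2))
"
```

```text
t 21.22 pos [0.358  0.3842 0.1773] yaw 125.92 ft [ 0.8 -0.4 -1.4] w 0.488
bay1 [([233.3, 154.0], 0.86, [0.446, 0.2669]), ([233.4, 59.8], 0.71, [0.4957, 0.1984]), ([230.4, 253.8], 0.7, [0.3911, 0.338])]
[ 4.75668349e-05 -1.96912365e-05  1.51286842e-04]
```

View pics/u_w.png

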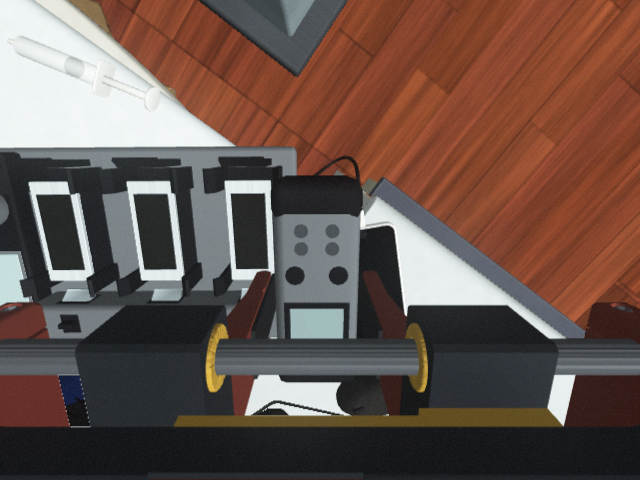

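View pics/u_c1.png

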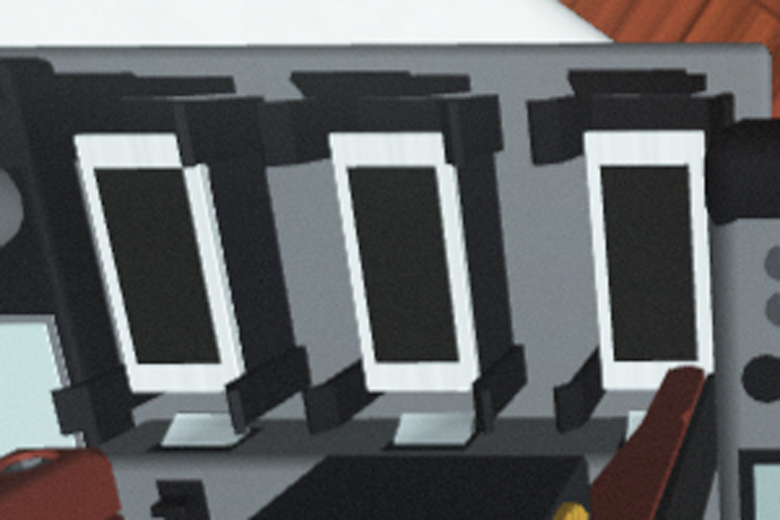

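```bash
cat > fit.py <<'E'
from h import *
import pickle
from scipy.optimize import least_squares
o,c=pickle.load(open('u.pkl','rb')); im=cv2.imread('pics/u_w.png'); g=cv2.cvtColor(im,cv2.COLOR_BGR2GRAY)
q={2:[(348,167),(442,166),(460,361),(375,363)],1:[(600,163),(692,164),(699,361),(613,360)],3:[(95,169),None,(222,362),(137,364)]}
p={2:[(330,133),None,(478,390),(367,390)],1:[(584,131),(705,131),None,(602,389)],3:[(76,136),None,(242,388),(132,390)]}
def sub(pt): 
    a=np.array([[[pt[0]/2.6-.3,pt[1]/2.6+130-.3]]],np.float32); b=cv2.cornerSubPix(g,a.copy(),(4,4),(-1,-1),(3,30,.01))
    return b[0,0],np.linalg.norm(b-a)
S=[(1,1),(1,-1),(-1,-1),(-1,1)]
# corners order in image: TL,TR,BR,BL ; image up = near (-x station), right = +y station
sg=[(-1,-1),(-1,1),(1,1),(1,-1)]
obs=[]
for kind,D in (("in",q),("out",p)):
    for b,l in D.items():
        for s,pt in zip(sg,l):
            if pt is None: continue
            u,d=sub(pt); obs.append((kind,b,s,u)); print(kind,b,s,np.round(u,1),round(float(d),2),np.round(onz(c,(u[1],u[0]),.051)[:2],4))
def res(v,full=False):
    x,y,a,hx,hy,ox,oy,pitch,dx=v; r=[]
    for kind,b,s,u in obs:
        h=(hx,hy) if kind=="in" else (ox,oy)
        X=np.array([s[0]*h[0]+(dx if kind=="in" else 0),(2-b)*pitch+s[1]*h[1]]); ca,sa=np.cos(a),np.sin(a)
        P=[x+ca*X[0]-sa*X[1],y+sa*X[0]+ca*X[1],.051]; r.append(proj(c,P)-u)
    return np.array(r).ravel()
R=least_squares(res,[.4425,.267,np.radians(36),.035,.014,.05,.02,.085,0],loss="soft_l1")
print(np.round(R.x,4),"yaw",np.degrees(R.x[2])); print(np.round(res(R.x).reshape(-1,2),1).tolist())
x,y,a=R.x[:3]
for b in (1,2,3): print("bay",b,x-np.sin(a)*(2-b)*.085,y+np.cos(a)*(2-b)*.085)
print("tool frame of bay2:",)
E
python3 fit.py
```

```text
in 2 (-1, -1) [132.2 194.3] 1.38 [0.4262 0.2346]
in 2 (-1, 1) [170.3 192.2] 1.47 [0.4051 0.2606]
in 2 (1, 1) [176.2 268.7] 0.48 [0.4637 0.2998]
in 2 (1, -1) [141.6 267.7] 2.85 [0.4817 0.2735]
in 1 (-1, -1) [230.1 193.3] 0.97 [0.3754 0.3032]
in 1 (-1, 1) [265.9 192.8] 0.0 [0.3568 0.3281]
in 1 (1, 1) [267.3 269.6] 1.67 [0.4151 0.3685]
in 1 (1, -1) [232.5 266.4] 3.47 [0.4313 0.3408]
in 3 (-1, -1) [ 33.  195.9] 3.42 [0.4782 0.1652]
in 3 (1, 1) [ 84.4 269.4] 0.78 [0.5141 0.2314]
in 3 (1, -1) [ 49.  269.1] 3.39 [0.5331 0.2048]
out 2 (-1, -1) [126.  180.9] 0.58 [0.419  0.2249]
out 2 (1, 1) [181.  277.9] 3.07 [0.469 0.308]
out 2 (1, -1) [142.1 280.5] 1.51 [0.4926 0.2799]
out 1 (-1, -1) [224.1 180.4] 0.38 [0.369  0.2931]
out 1 (-1, 1) [270.3 180. ] 0.55 [0.3454 0.3251]
out 1 (1, -1) [231.6 279.1] 0.46 [0.4423 0.3468]
out 3 (-1, -1) [ 27.7 181.8] 1.19 [0.4695 0.1566]
out 3 (1, 1) [ 92.8 278.9] 0.0 [0.5182 0.2419]
out 3 (1, -1) [ 50.3 280.3] 0.65 [0.5427 0.2104]
[4.445e-01 2.670e-01 6.328e-01 3.440e-02 1.610e-02 4.540e-02 1.910e-02
 8.500e-02 1.000e-04] yaw 36.25418874158491
[[-1.1, -0.4], [-2.1, 1.5], [1.0, -0.4], [0.8, 0.7], [-1.3, 0.1], [-0.0, 0.4], [1.9, -1.9], [1.8, 1.6], [0.7, -1.4], [0.9, -0.6], [1.5, -0.2], [-0.2, 0.1], [0.7, 1.3], [-1.3, -1.0], [0.2, 0.0], [-1.7, 0.2], [0.3, -0.1], [-0.4, -0.3], [-2.1, 0.8], [-0.5, -0.4]]
bay 1 0.39426400088854613 0.335529494818654
bay 2 0.4445303322112836 0.2669853781101226
bay 3 0.494796663534021 0.1984412614015911
tool frame of bay2:
```

```bash
python3 -c "
from h import *
plan([.4445,.2670,.13],126.25)
"
```

```text
rotvec [ 0.0001  0.0016 -0.0061] rows 1 | shift cm [ -0.04 -14.56   4.75] rows 4 per row [-0.01 -3.64  1.19] | unrotated shift [ -0.12 -14.56   4.74]
```

jog_arm:
  targets: [0, -3.64, 1.2, 0, 0, -0.006, 3, 0, -3.64, 1.2, 0, 0, 0, 3, 0, -3.64, 1.2, 0, 0, 0, 3, 0, -3.64, 1.2, 0, 0, 0, 3, 0, 0, 0, 0, 0, 0, 3, 0, 0, 0, 0, 0, 0, 3, 0, 0, 0, 0, 0, 0, 3, 0, 0, 0, 0, 0, 0, 3]

```text
time: 21.98
position: [0.4429, 0.2687, 0.1293]
orientation: [-0.313, 0.95, 0.001, 0.001]
ft_force: [1.4, 0.9, -2.5]
gripper_width: 0.491
```

```bash
python3 -c "
from h import *
import pickle
o,im,c=look('v',[('bay1',.051)])
pickle.dump((o,c),open('v.pkl','wb'))
plan([.4445,.2670,.10],126.25)
v=im.copy()
a=np.radians(36.25);ca,sa=np.cos(a),np.sin(a)
for b in (1,2,3):
  for hx,hy in ((.0344,.0161),(.0454,.0191)):
    P=[]
    for s in ((-1,-1),(-1,1),(1,1),(1,-1)):
        X=s[0]*hx,(2-b)*.085+s[1]*hy
        P.append(proj(c,[.4445+ca*X[0]-sa*X[1],.2670+sa*X[0]+ca*X[1],.051]))
    cv2.polylines(v,[np.int32(np.round(P))],True,(0,0,255),1)
cv2.imwrite('pics/v_o.png',cv2.resize(v[100:400,80:560],None,fx=1.66,fy=1.66,interpolation=2))
"
```

```text
t 21.98 pos [0.4429 0.2687 0.1293] yaw 126.46 ft [ 1.4  0.9 -2.5] w 0.491
bay1 [([246.4, 199.4], 0.9, [0.4966, 0.1973]), ([244.6, 427.8], 0.7, [0.3927, 0.3356])]
rotvec [0.0006 0.0011 0.0046] rows 1 | shift cm [-0.04 -0.27  2.91] rows 1 per row [-0.04 -0.27  2.91] | unrotated shift [-0.04 -0.27  2.91]
```

View pics/v_o.png

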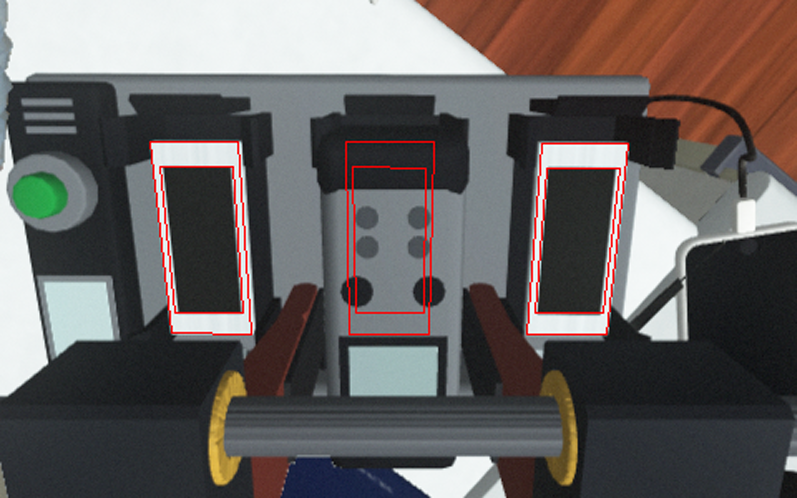

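jog_arm:
  targets: [0, -0.15, 1.5, 0, 0, 0.003, 3, 0, -0.1, 1.4, 0, 0, 0, 3, 0, 0, 0, 0, 0, 0, 3, 0, 0, 0, 0, 0, 0, 3, 0, 0, 0, 0, 0, 0, 3]

```text
time: 22.5
position: [0.4445, 0.2662, 0.1003]
orientation: [-0.311, 0.95, 0.0, 0.0]
ft_force: [-0.1, 0.4, -2.7]
gripper_width: 0.489
```

```bash
cat > ov.py <<'E'
from h import *
import sys
def ov(tag,bx=.4445,by=.2670,ad=36.25,tgt=None,heights=()):
    o,im,c=look(tag,[])
    v=im.copy(); a=np.radians(ad);ca,sa=np.cos(a),np.sin(a)
    for b in (1,2,3):
      for hx,hy in ((.0344,.0161),(.0454,.0191)):
        P=[]
        for s in ((-1,-1),(-1,1),(1,1),(1,-1)):
            X=s[0]*hx,(2-b)*.085+s[1]*hy
            P.append(proj(c,[bx+ca*X[0]-sa*X[1],by+sa*X[0]+ca*X[1],.051]))
        cv2.polylines(v,[np.int32(np.round(P))],True,(0,0,255),1)
    cv2.imwrite(f'pics/{tag}_o.png',cv2.resize(v[100:400,80:560],None,fx=1.66,fy=1.66,interpolation=2))
    R=Ro.from_quat(o['orientation']).as_matrix()
    if tgt is not None:
        print("tool-frame shift to target cm",np.round(R.T@(np.array(tgt)-o['position'])*100,2), "yaw err (rz)",round(-np.radians(ad+90-yaw_of(o)),4))
    return o,im,c
E
python3 -c "
from ov import *
ov('w',tgt=[.4445,.2670,.085])"
```

```text
t 22.5 pos [0.4445 0.2662 0.1003] yaw 126.27 ft [-0.1  0.4 -2.7] w 0.489
tool-frame shift to target cm [-0.04  0.06  1.53] yaw err (rz) 0.0004
```

View pics/w_o.png

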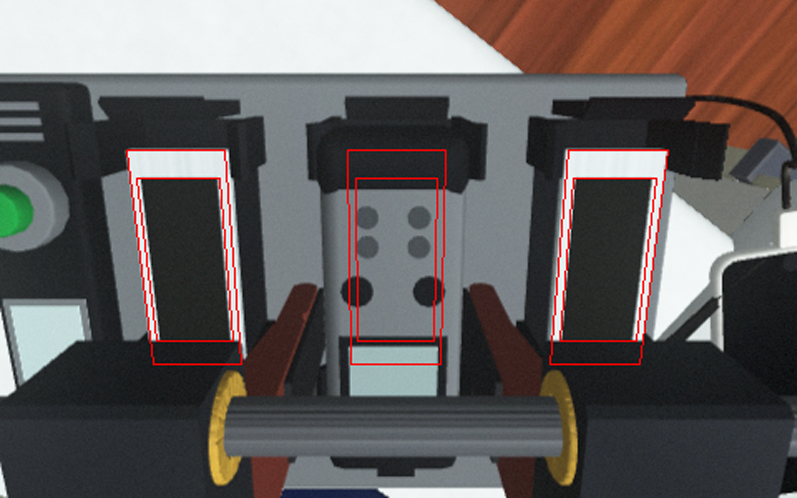

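jog_arm:
  targets: [0, 0.06, 0.8, 0, 0, 0, 3, 0, 0, 0.8, 0, 0, 0, 3, 0, 0, 0, 0, 0, 0, 3, 0, 0, 0, 0, 0, 0, 3, 0, 0, 0, 0, 0, 0, 3]

```text
time: 22.97
position: [0.444, 0.2658, 0.0834]
orientation: [-0.311, 0.95, -0.0, -0.0]
ft_force: [0.4, 0.0, -1.7]
gripper_width: 0.495
```

```bash
python3 -c "
from ov import *
ov('x',tgt=[.4445,.2670,.075])"
```

```text
t 22.97 pos [0.444  0.2658 0.0834] yaw 126.22 ft [ 0.4  0.  -1.7] w 0.495
tool-frame shift to target cm [-0.11  0.07  0.84] yaw err (rz) -0.0006
```

View pics/x_o.png

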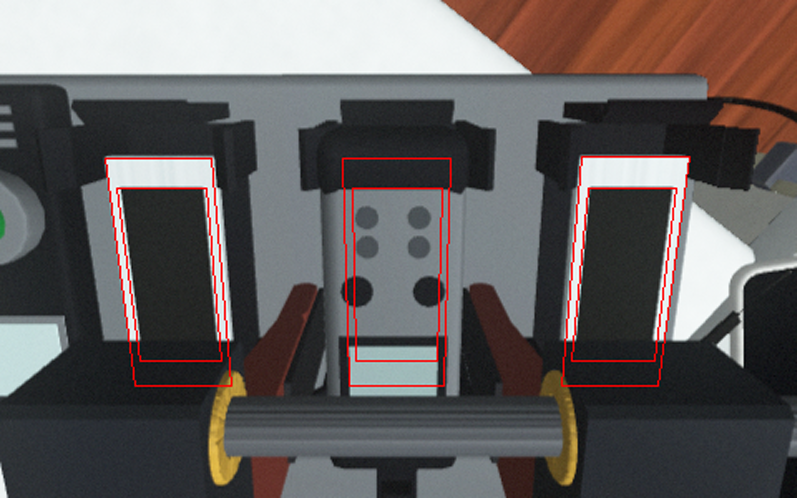

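jog_arm:
  targets: [-0.1, 0.1, 0.4, 0, 0, 0, 3, 0, 0, 0.4, 0, 0, 0, 3, 0, 0, 0, 0, 0, 0, 3, 0, 0, 0, 0, 0, 0, 3, 0, 0, 0, 0, 0, 0, 3]

```text
time: 23.43
position: [0.4442, 0.2673, 0.0756]
orientation: [-0.311, 0.95, -0.0, -0.0]
ft_force: [0.1, 0.6, -1.9]
gripper_width: 0.493
```

```bash
python3 -c "
from ov import *
ov('y',tgt=[.4445,.2670,.065])"
```

```text
t 23.43 pos [0.4442 0.2673 0.0756] yaw 126.22 ft [ 0.1  0.6 -1.9] w 0.493
tool-frame shift to target cm [-0.   -0.04  1.06] yaw err (rz) -0.0005
```

View pics/y_o.png

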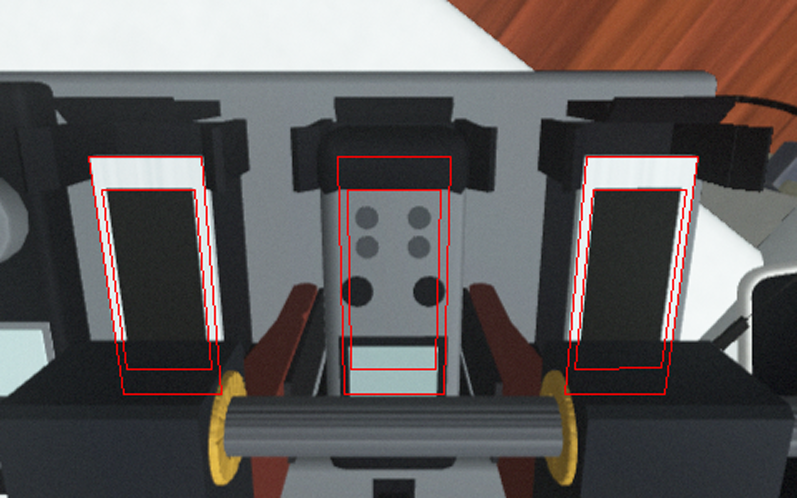

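jog_arm:
  targets: [0, 0, 0.5, 0, 0, 0, 3, 0, 0, 0.5, 0, 0, 0, 3, 0, 0, 0.5, 0, 0, 0, 3, 0, 0, 0.4, 0, 0, 0, 3, 0, 0, 0.3, 0, 0, 0, 3, 0, 0, 0.2, 0, 0, 0, 3, 0, 0, 0, 0, 0, 0, 3]
  newtons: 40

```text
time: 24.07
position: [0.4445, 0.2673, 0.0531]
orientation: [-0.311, 0.951, 0.0, -0.0]
ft_force: [-7.4, -4.5, 22.4]
gripper_width: 0.488
```

```bash
python3 -c "
from ov import *
ov('z',tgt=[.4445,.2670,.0537])"
```

```text
t 24.07 pos [0.4445 0.2673 0.0531] yaw 126.19 ft [-7.4 -4.5 22.4] w 0.488
tool-frame shift to target cm [ 0.02 -0.03 -0.06] yaw err (rz) -0.001
```

View pics/z_o.png

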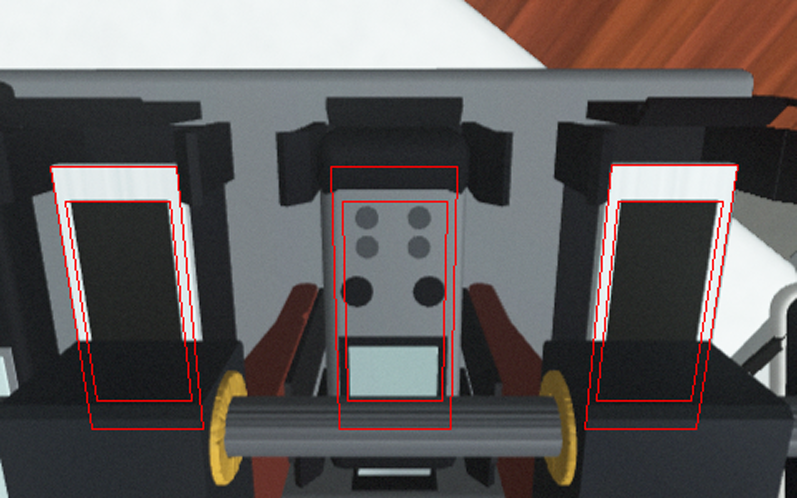

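jog_arm:
  targets: [0, 0, 0.1, 0, 0, 0, 3, 0, 0, 0, 0, 0, 0, 3, 0, 0, 0, 0, 0, 0, 3, 0, 0, 0, 0, 0, 0, 3, 0, 0, 0, 0, 0, 0, 3, 0, 0, 0, 0, 0, 0, 3, 0, 0, 0, 0, 0, 0, 3, 0, 0, 0, 0, 0, 0, 3, 0, 0, 0, 0, 0, 0, 3, 0, 0, 0, 0, 0, 0, 3]

```text
time: 24.95
position: [0.4446, 0.2674, 0.0529]
orientation: [-0.311, 0.951, 0.001, 0.0]
ft_force: [-8.4, -6.0, 30.7]
gripper_width: 0.49
```

```bash
python3 -c "
from ov import *
o,im,c=ov('aa',tgt=[.4445,.2670,.0537])
cv2.imwrite('pics/aa_c.png',cv2.resize(im[340:420,260:380],None,fx=5,fy=5,interpolation=2))"
```

```text
t 24.95 pos [0.4446 0.2674 0.0529] yaw 126.19 ft [-8.4 -6.  30.7] w 0.49
tool-frame shift to target cm [ 0.03 -0.03 -0.08] yaw err (rz) -0.0011
```

View pics/aa_c.png

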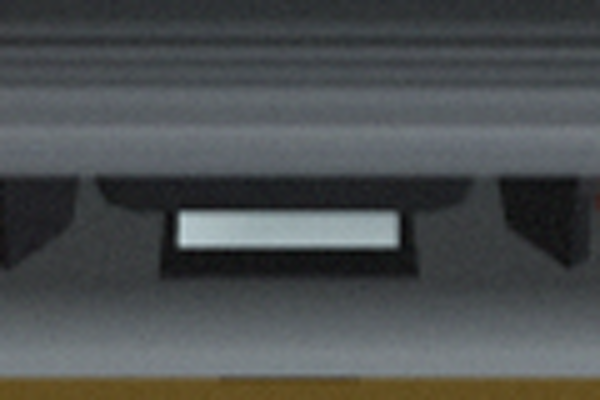

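jog_arm:
  targets: [0, 0, -0.3, 0, 0, 0, 3, 0, 0, 0, 0, 0, 0, 6, 0, 0, 0, 0, 0, 0, 6, 0, 0, 0, 0, 0, 0, 6, 0, 0, -2, 0, 0, 0, 6, 0, 0, -3, 0, 0, 0, 6, 0, 0, -3, 0, 0, 0, 6, 0, 0, -3, 0, 0, 0, 6, 0, 0, 0, 0, 0, 0, 6, 0, 0, 0, 0, 0, 0, 6]

```text
time: 25.83
position: [0.4453, 0.2682, 0.1649]
orientation: [-0.311, 0.95, 0.001, 0.002]
ft_force: [-0.3, -0.1, 0.0]
gripper_width: 0.684
```

```bash
python3 -c "
from ov import *
o,im,c=ov('ab')
im=manip.read_camera('scene')[160:280,130:300]; cv2.imwrite('pics/ab_s.png',cv2.resize(im,None,fx=4,fy=4,interpolation=2))
look('ab2',[('detector3_c',.05)])
"
```

```text
t 25.83 pos [0.4453 0.2682 0.1649] yaw 126.23 ft [-0.3 -0.1  0. ] w 0.684
t 25.93 pos [0.4438 0.2672 0.1627] yaw 126.24 ft [ 0.4  0.2 -0.3] w 0.682
detector3_c [([236.7, 316.0], 0.81, [0.4459, 0.2673]), ([211.2, 126.0], 0.7, [0.5225, 0.1253])]
```

View pics/ab_w.png

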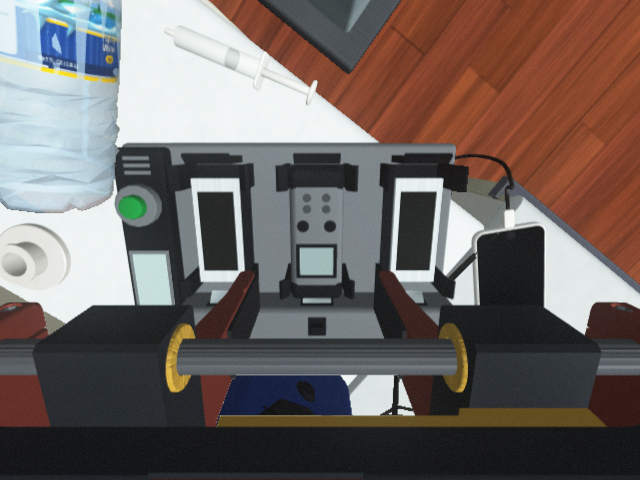

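View pics/ab_s.png

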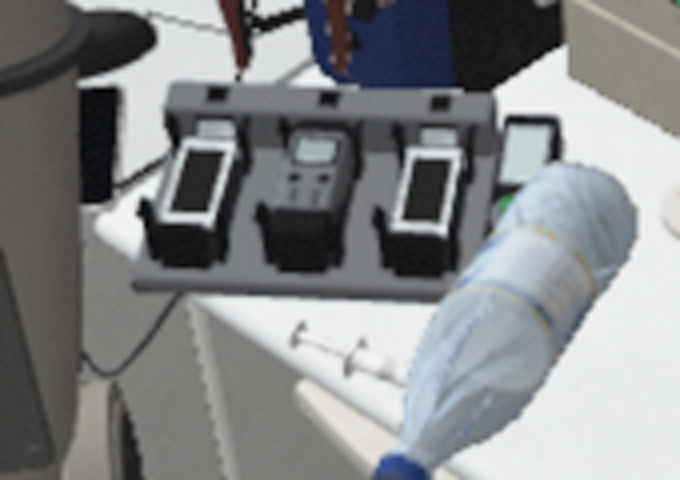

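```bash
python3 -c "
from h import *
o=manip.get_obs(); c=cam('wrist',o); im=cv2.imread('pics/ab2_w.png'); v=im.copy()
a=np.radians(36.25);ca,sa=np.cos(a),np.sin(a)
for z,col in ((.0655,(0,0,255)),(.079,(0,255,0))):
    P=[proj(c,[.4445+ca*x-sa*y,.267+sa*x+ca*y,z]) for x,y in ((-.056,-.022),(-.056,.022),(.056,.022),(.056,-.022))]
    cv2.polylines(v,[np.int32(np.round(np.array(P)*1))],True,col,1); print(np.round(P,1).tolist())
cv2.imwrite('pics/ab2_o.png',cv2.resize(v[140:330,250:390],None,fx=4,fy=3,interpolation=2))
"
```

```text
[[288.1, 170.3], [345.4, 170.2], [342.5, 304.0], [291.0, 304.0]]
[[286.6, 171.2], [347.0, 171.2], [343.7, 311.3], [289.8, 311.3]]
```

View pics/ab2_o.png

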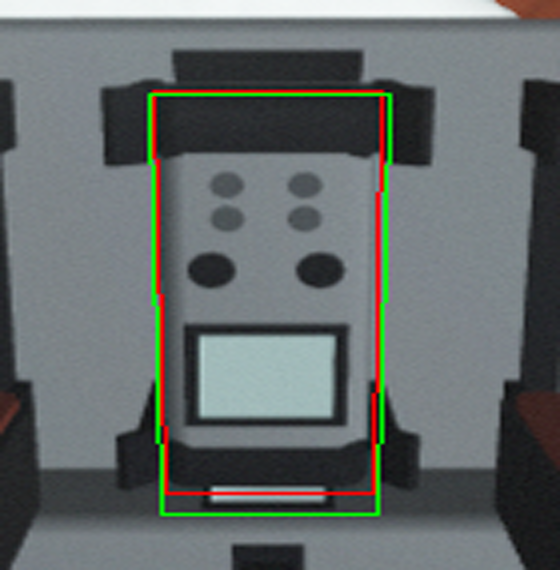

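jog_arm:
  targets: [0, 0, -3.5, 0, 0, 0.105, 8, 0, 0, -3.5, 0, 0, 0.105, 8, 0, 0, -2, 0, 0, 0.105, 8, 0, 0, 0, 0, 0, 0.105, 8, 0, 0, 0, 0, 0, 0.105, 8, 0, 0, 0, 0, 0, 0.105, 8, -0.7, -3.7, 0, 0, 0, 0, 8, -0.7, -3.7, 0, 0, 0, 0, 8, -0.7, -3.7, 0, 0, 0, 0, 8, -0.7, -3.7, 0, 0, 0, 0, 8]

```text
time: 26.87
position: [0.4721, 0.1177, 0.2524]
orientation: [-0.002, 1.0, -0.001, -0.001]
ft_force: [1.6, -0.0, -1.0]
gripper_width: 0.909
```

jog_arm:
  targets: [-0.7, -3.7, 0, 0, 0, 0, 8, -0.7, -3.7, 0, 0, 0, 0, 8, -0.7, -3.7, 0, 0, 0, 0, 8, -0.7, -3.7, 0, 0, 0, 0, 8, -0.7, -3.7, 0, 0, 0, 0, 8, -0.7, -3.7, 0, 0, 0, 0, 8, 0, 0, 0, 0, 0, 0, 8, 0, 0, 0, 0, 0, 0, 8, 0, 0, 0, 0, 0, 0, 8, 0, 0, 0, 0, 0, 0, 8]

```text
time: 27.7
position: [0.5149, -0.1008, 0.2528]
orientation: [-0.002, 1.0, 0.0, -0.001]
ft_force: [-0.3, 1.1, -0.4]
gripper_width: 0.911
```

```bash
python3 -c "
from h import *
look('ac',[('detector1_c',.016)])
"
```

```text
t 27.7 pos [ 0.5149 -0.1008  0.2528] yaw 90.26 ft [-0.3  1.1 -0.4] w 0.911
detector1_c [([232.8, 313.8], 0.6, [0.5433, -0.1034])]
```

View pics/ac_w.png

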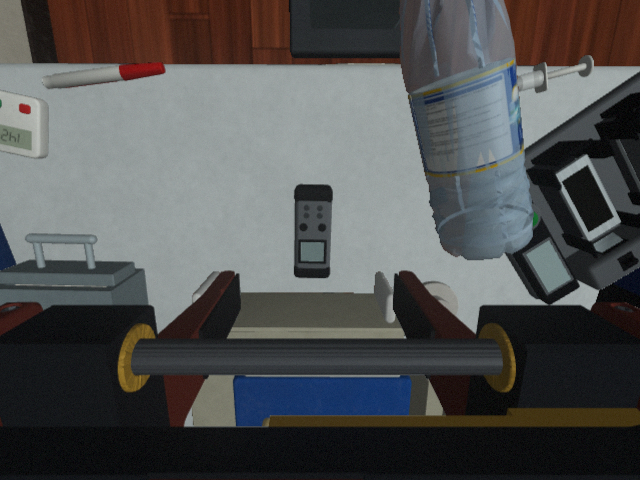

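```bash
python3 -c "
from h import *
c=cam('wrist'); 
for p in [(275,383),(320,390),(275,212),(300,200)]: print(p,onz(c,p,.05)[:2],onz(c,p,.1)[:2])
plan([.535,-.104,.13],89.5)
"
```

```text
(275, 383) [ 0.5860807  -0.02179985] [ 0.56710828 -0.03256036]
(320, 390) [ 0.64439827 -0.00996495] [ 0.61751863 -0.02233015]
(275, 212) [ 0.58699679 -0.22239173] [ 0.56790016 -0.20595417]
(300, 200) [ 0.61893524 -0.23916556] [ 0.59550811 -0.22045366]
rotvec [ 0.0004 -0.0007  0.0136] rows 1 | shift cm [-2.   -0.3  12.32] rows 4 per row [-0.5  -0.08  3.08] | unrotated shift [-2.   -0.33 12.32]
```

```bash
python3 -c "
from h import *
c=cam('wrist');S=cam('scene'); T=cam('top')
for w in [(272,212),(275,212),(285,205)]:
  for s in [(241,381),(243,381)]: 
    X=tri([(c,w),(S,s)]); print(w,s,np.round(X,3), np.round(proj(c,X)[::-1],0),np.round(proj(S,X)[::-1],0))
im=cv2.imread('pics/ac_w.png'); cv2.imwrite('pics/ac_c.png',cv2.resize(im[260:340,180:460],None,fx=2.8,fy=3,interpolation=2))
im=manip.read_camera('scene')[150:290,290:430]; cv2.imwrite('pics/ac_s.png',cv2.resize(im,None,fx=4,fy=4,interpolation=2))
"
```

```text
(272, 212) (241, 381) [ 0.591 -0.224  0.089] [292. 200.] [246. 373.]
(272, 212) (243, 381) [ 0.593 -0.225  0.082] [291. 201.] [247. 374.]
(275, 212) (241, 381) [ 0.594 -0.224  0.087] [294. 201.] [246. 374.]
(275, 212) (243, 381) [ 0.596 -0.225  0.081] [292. 202.] [247. 374.]
(285, 205) (241, 381) [ 0.599 -0.227  0.09 ] [299. 197.] [245. 376.]
(285, 205) (243, 381) [ 0.601 -0.228  0.083] [298. 198.] [246. 376.]
```

View pics/ac_c.png

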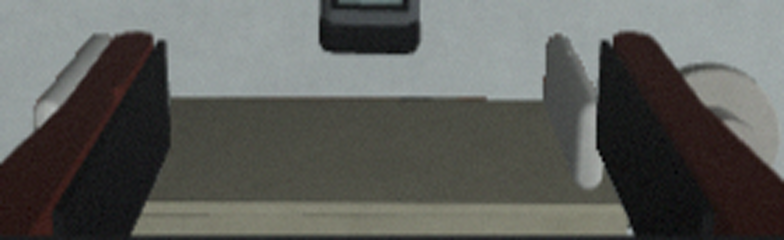

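View pics/ac_s.png

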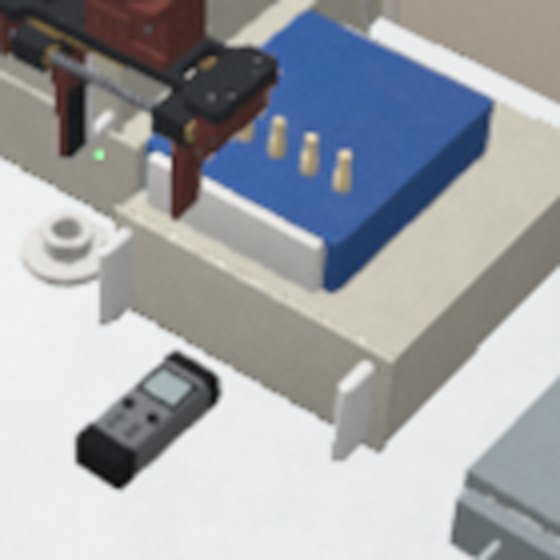

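jog_arm:
  targets: [-0.5, -0.08, 3, 0, 0, 0.013, 8, -0.5, -0.08, 3, 0, 0, 0, 8, -0.5, -0.08, 3, 0, 0, 0, 8, 0, -0.08, 3, 0, 0, 0, 8, 0, 0, 0, 0, 0, 0, 8, 0, 0, 0, 0, 0, 0, 8, 0, 0, 0, 0, 0, 0, 8, 0, 0, 0, 0, 0, 0, 8]

```text
time: 28.52
position: [0.5314, -0.1058, 0.1356]
orientation: [0.005, 1.0, 0.0, 0.002]
ft_force: [0.2, 0.8, -0.3]
gripper_width: 0.911
```

```bash
python3 -c "
from h import *
o,im,c=look('ad',[('detector1_c',.016)])
o2=manip.get_obs(); print(o2['position'])
m=np.zeros(im.shape[:2],np.uint8); m[150:340,265:370]=(im[150:340,265:370].max(2)<135)
for r in (190,220,250,275):
    x=np.where(m[r])[0]; print(r,x.min(),x.max(), onz(c,(r,(x.min()+x.max())/2),.028)[:2])
y=np.where(m[:,313])[0]; print(y.min(),y.max())
for r in (y.min(),y.max()): print(onz(c,(r,313),.016),onz(c,(r,313),.030))
"
```

```text
t 28.52 pos [ 0.5314 -0.1058  0.1356] yaw 89.4 ft [ 0.2  0.8 -0.3] w 0.911
detector1_c [([244.2, 315.8], 0.7, [0.5425, -0.1061])]
[ 0.53123045 -0.10572865  0.13536618]
190 290 345 [ 0.49340466 -0.10413724]
220 291 343 [ 0.51821618 -0.10478722]
250 291 342 [ 0.54424786 -0.10546917]
275 292 341 [ 0.56694317 -0.10570136]
176 339
[ 0.4830725  -0.10776047  0.016     ] [ 0.4820312  -0.10762525  0.03      ]
[ 0.63695494 -0.10975766  0.016     ] [ 0.62835091 -0.10952429  0.03      ]
```

View pics/ad_w.png

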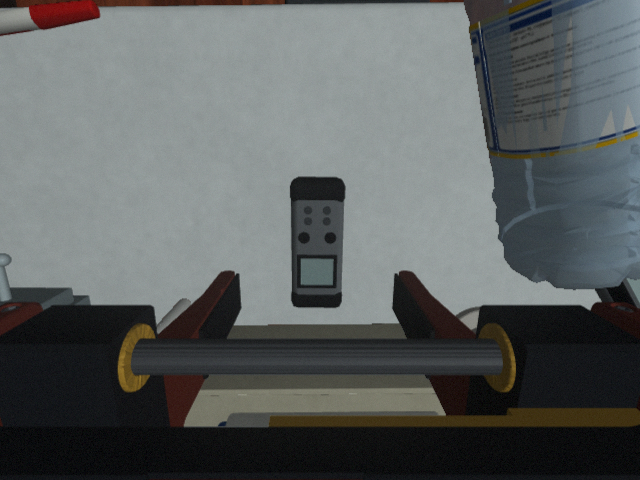

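jog_arm:
  targets: [-0.4, 0.04, 2, 0, 0, 0.011, 7.5, -0.4, 0, 3, 0, 0, 0, 7.5, 0, 0, 3, 0, 0, 0, 7.5, 0, 0, 2, 0, 0, 0, 7.5, 0, 0, 1, 0, 0, 0, 7.5, 0, 0, 0, 0, 0, 0, 7.5, 0, 0, 0, 0, 0, 0, 7.5]

```text
time: 29.2
position: [0.5387, -0.1058, 0.0245]
orientation: [0.011, 1.0, -0.0, 0.0]
ft_force: [-0.5, 0.1, 0.5]
gripper_width: 0.856
```

jog_arm:
  targets: [0, 0, 0, 0, 0, 0, 3, 0, 0, 0, 0, 0, 0, 3, 0, 0, 0, 0, 0, 0, 3, 0, 0, 0, 0, 0, 0, 3, 0, 0, 0, 0, 0, 0, 3, 0, 0, 0, 0, 0, 0, 3, 0, 0, 0, 0, 0, 0, 3]
  newtons: 40

```text
time: 29.78
position: [0.5384, -0.1054, 0.024]
orientation: [0.011, 1.0, 0.0, 0.0]
ft_force: [-1.2, 0.8, 5.6]
gripper_width: 0.492
```

```bash
python3 -c "
from h import *
o,im,c=look('ae',[('detector1_c',.016)])
print(im[165:190,300].max(1), im[370:396,318].max(1))
"
```

```text
t 29.78 pos [ 0.5384 -0.1054  0.024 ] yaw 88.75 ft [-1.2  0.8  5.6] w 0.492
detector1_c [([289.2, 317.8], 0.81, [0.544, -0.1045])]
[168 167 167 168 167 167 166 166 163 166 166 169 164 166 107  38  27  22
  26  26  27  30  29  31  34] [ 53  61  60  51  44  31  19  20  20  17  18  23  27  21  18  21  99 151
 162 162 164 165 169 167 163 164]
```

View pics/ae_w.png

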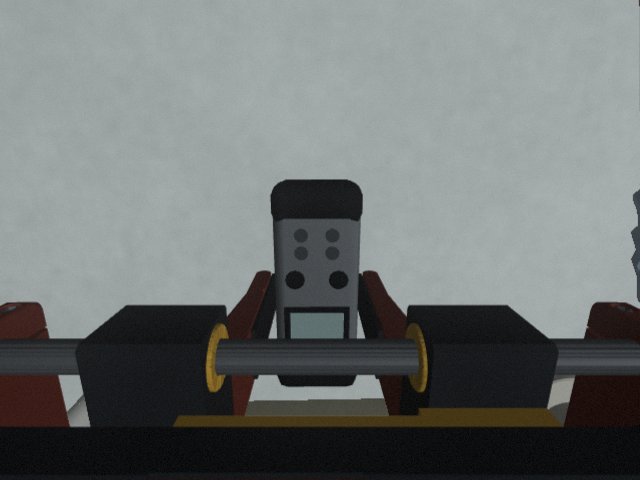

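jog_arm:
  targets: [0, 0, -1, 0, 0, 0, 3, 0, 0, -2.5, 0, 0, 0, 3, 0, 0, -3.8, 0, 0, 0, 3, 0, 0, -3.8, 0, 0, 0, 3, 0, 0, -3.8, 0, 0, 0, 3, 0, 0, -3.8, 0, 0, 0, 3, 0, 0, -3.8, 0, 0, 0, 3, 1.29, 3.64, 0, 0, 0, 0, 3, 1.29, 3.64, 0, 0, 0, 0, 3, 1.29, 3.64, 0, 0, 0, 0, 3]

```text
time: 30.72
position: [0.501, 0.0049, 0.2494]
orientation: [0.012, 1.0, 0.0, 0.0]
ft_force: [0.5, 0.2, -2.2]
gripper_width: 0.489
```

jog_arm:
  targets: [1.29, 3.64, 0, 0, 0, 0, 3, 1.29, 3.64, 0, 0, 0, 0, 3, 1.29, 3.64, 0, 0, 0, 0, 3, 1.29, 3.64, 0, 0, 0, 0, 3, 1.29, 3.64, 0, 0, 0, 0, 3, 1.29, 3.64, 0, 0, 0, 0, 3, 1.29, 3.64, 0, 0, 0, 0, 3, 1.29, 3.64, 0, 0, 0, 0, 3, 1.29, 3.64, 0, 0, 0, 0, 3, 0, 0, 0, 0, 0, -0.109, 3]

```text
time: 31.55
position: [0.3885, 0.3424, 0.2485]
orientation: [-0.048, 0.999, 0.001, -0.001]
ft_force: [-0.5, 0.7, -1.5]
gripper_width: 0.492
```

jog_arm:
  targets: [0, 0, 0, 0, 0, -0.109, 3, 0, 0, 0, 0, 0, -0.109, 3, 0, 0, 0, 0, 0, -0.109, 3, 0, 0, 0, 0, 0, -0.109, 3, 0, 0, 0, 0, 0, -0.109, 3, 0, 0, 3, 0, 0, 0, 3, 0, 0, 3.5, 0, 0, 0, 3, 0, 0, 3.5, 0, 0, 0, 3, 0, 0, 2, 0, 0, 0, 3, 0, 0, 0, 0, 0, 0, 3]

```text
time: 32.38
position: [0.3902, 0.3316, 0.1246]
orientation: [-0.311, 0.95, -0.002, -0.004]
ft_force: [0.1, -0.4, -1.7]
gripper_width: 0.489
```

jog_arm:
  targets: [0, 0, 0, 0, 0, 0, 3, 0, 0, 0, 0, 0, 0, 3, 0, 0, 0, 0, 0, 0, 3]

```text
time: 32.63
position: [0.3939, 0.3354, 0.1305]
orientation: [-0.311, 0.95, 0.001, 0.001]
ft_force: [-0.2, 0.6, -1.2]
gripper_width: 0.489
```

```bash
python3 -c "
from ov import *
ov('af',tgt=[.3927,.3343,.10])"
```

```text
t 32.63 pos [0.3939 0.3354 0.1305] yaw 126.21 ft [-0.2  0.6 -1.2] w 0.489
tool-frame shift to target cm [ 0.17 -0.02  3.05] yaw err (rz) -0.0007
```

View pics/af_o.png

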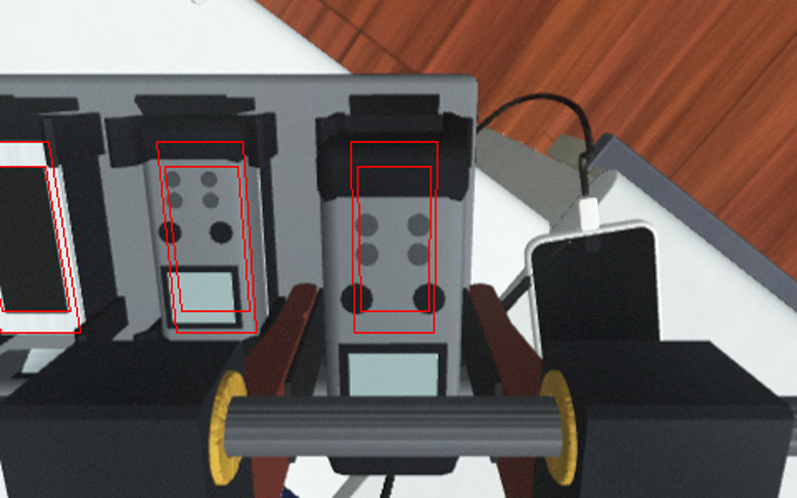

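jog_arm:
  targets: [0.17, 0, 1.5, 0, 0, 0, 3, 0, 0, 1.5, 0, 0, 0, 3, 0, 0, 1.2, 0, 0, 0, 3, 0, 0, 0, 0, 0, 0, 3, 0, 0, 0, 0, 0, 0, 3, 0, 0, 0, 0, 0, 0, 3]

```text
time: 33.18
position: [0.3922, 0.3342, 0.0879]
orientation: [-0.311, 0.95, 0.001, 0.001]
ft_force: [0.9, -0.3, -1.8]
gripper_width: 0.492
```

```bash
python3 -c "
from ov import *
ov('ag',tgt=[.3927,.3343,.075])"
```

```text
t 33.18 pos [0.3922 0.3342 0.0879] yaw 126.22 ft [ 0.9 -0.3 -1.8] w 0.492
tool-frame shift to target cm [-0.04 -0.02  1.29] yaw err (rz) -0.0006
```

View pics/ag_o.png

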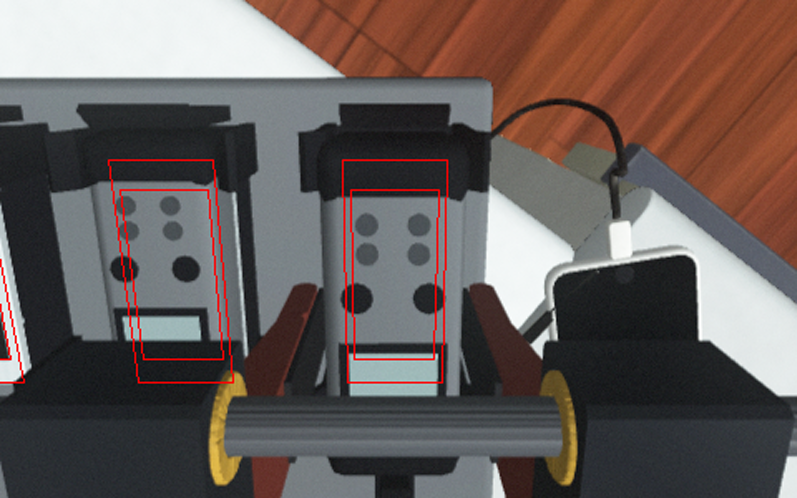

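jog_arm:
  targets: [0, 0.05, 0.4, 0, 0, 0, 3, 0, 0, 0.4, 0, 0, 0, 3, 0, 0, 0.4, 0, 0, 0, 3, 0, 0, 0, 0, 0, 0, 3, 0, 0, 0, 0, 0, 0, 3]

```text
time: 33.65
position: [0.391, 0.3338, 0.0743]
orientation: [-0.311, 0.95, -0.0, -0.0]
ft_force: [-0.8, -0.1, -1.4]
gripper_width: 0.494
```

```bash
python3 -c "
from ov import *
ov('ah',tgt=[.3927,.3343,.065])"
```

```text
t 33.65 pos [0.391  0.3338 0.0743] yaw 126.22 ft [-0.8 -0.1 -1.4] w 0.494
tool-frame shift to target cm [-0.17 -0.06  0.93] yaw err (rz) -0.0005
```

View pics/ah_o.png

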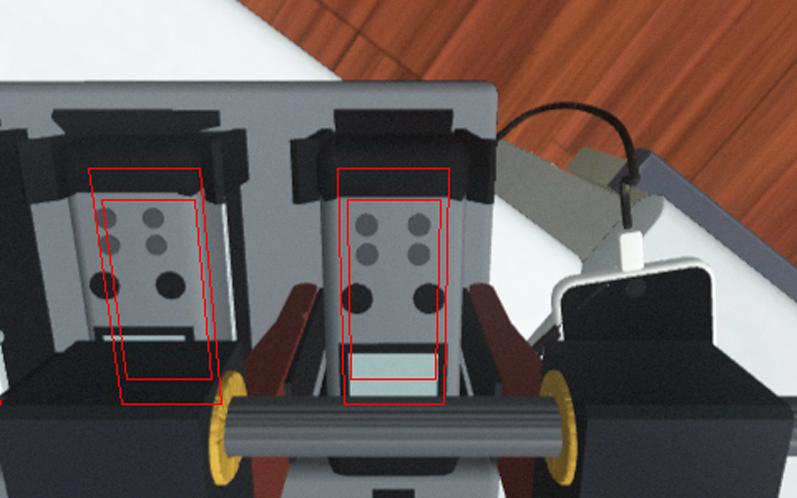

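jog_arm:
  targets: [-0.1, 0, 0.4, 0, 0, 0, 3, 0, 0, 0.5, 0, 0, 0, 3, 0, 0, 0.5, 0, 0, 0, 3, 0, 0, 0.4, 0, 0, 0, 3, 0, 0, 0.3, 0, 0, 0, 3, 0, 0, 0.2, 0, 0, 0, 3, 0, 0, 0, 0, 0, 0, 3]

```text
time: 34.28
position: [0.3921, 0.3347, 0.0527]
orientation: [-0.311, 0.951, 0.0, -0.0]
ft_force: [-4.5, -3.8, 17.7]
gripper_width: 0.49
```

jog_arm:
  targets: [0, 0, 0, 0, 0, 0, 3, 0, 0, 0, 0, 0, 0, 3, 0, 0, 0, 0, 0, 0, 3, 0, 0, 0, 0, 0, 0, 3, 0, 0, 0, 0, 0, 0, 3, 0, 0, 0, 0, 0, 0, 3, 0, 0, 0, 0, 0, 0, 3, 0, 0, 0, 0, 0, 0, 3, 0, 0, 0, 0, 0, 0, 3, 0, 0, 0, 0, 0, 0, 3]

```text
time: 35.12
position: [0.3921, 0.3346, 0.0527]
orientation: [-0.311, 0.95, 0.0, -0.0]
ft_force: [-5.2, -3.3, 17.6]
gripper_width: 0.494
```

```bash
python3 -c "
from ov import *
o,im,c=ov('ai',tgt=[.3927,.3343,.053])
cv2.imwrite('pics/ai_c.png',cv2.resize(im[340:420,260:380],None,fx=5,fy=5,interpolation=2))"
```

```text
t 35.12 pos [0.3921 0.3346 0.0527] yaw 126.21 ft [-5.2 -3.3 17.6] w 0.494
tool-frame shift to target cm [-0.03 -0.06 -0.03] yaw err (rz) -0.0007
```

View pics/ai_c.png

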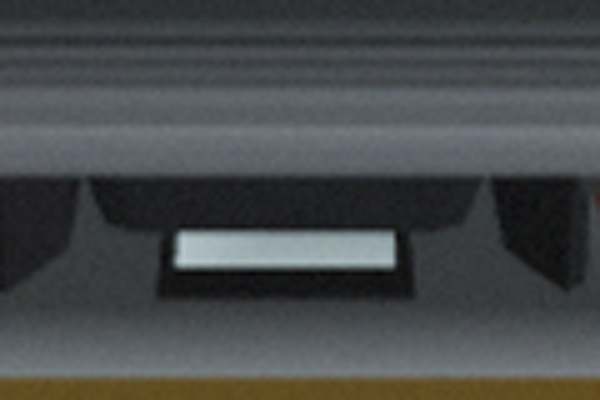

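jog_arm:
  targets: [0, 0, 0.1, 0, 0, 0, 3, 0, 0, 0, 0, 0, 0, 3, 0, 0, 0, 0, 0, 0, 3, 0, 0, 0, 0, 0, 0, 3, 0, 0, 0, 0, 0, 0, 3, 0, 0, -0.3, 0, 0, 0, 3, 0, 0, 0, 0, 0, 0, 5.8, 0, 0, 0, 0, 0, 0, 5.8, 0, 0, 0, 0, 0, 0, 5.8, 0, 0, 0, 0, 0, 0, 5.8]

```text
time: 36.0
position: [0.3921, 0.3346, 0.0533]
orientation: [-0.311, 0.95, -0.0, 0.0]
ft_force: [-0.2, 0.8, -0.6]
gripper_width: 0.658
```

jog_arm:
  targets: [0, 0, -2, 0, 0, 0, 5.8, 0, 0, -3, 0, 0, 0, 5.8, 0, 0, -3, 0, 0, 0, 5.8, 0, 0, -3, 0, 0, 0, 5.8, 0, 0, -3, 0, 0, 0, 5.8, 0, -3, 0, 0, 0, 0, 5.8, 0, 0, 0, 0, 0, 0, 5.8, 0, 0, 0, 0, 0, 0, 5.8, 0, 0, 0, 0, 0, 0, 5.8]

```text
time: 36.75
position: [0.4093, 0.3103, 0.193]
orientation: [-0.311, 0.951, -0.0, -0.0]
ft_force: [0.3, 0.1, -0.2]
gripper_width: 0.663
```

```bash
python3 -c "
from h import *
o,im,c=look('aj',[('detector1_c',.05),('detector3_c',.05),('start_top',.06)])
v=im.copy()
a=np.radians(36.25);ca,sa=np.cos(a),np.sin(a)
for b in (1,2):
 for z,col in ((.0655,(0,0,255)),(.079,(0,255,0))):
    P=[proj(c,[.4445+ca*x-sa*(y+(2-b)*.085),.267+sa*x+ca*(y+(2-b)*.085),z]) for x,y in ((-.056,-.022),(-.056,.022),(.056,.022),(.056,-.022))]
    cv2.polylines(v,[np.int32(np.round(np.array(P)*1))],True,col,1)
cv2.imwrite('pics/aj_o.png',cv2.resize(v[130:330,240:440],None,fx=4,fy=3,interpolation=2))
im=manip.read_camera('scene')[160:280,130:300]; cv2.imwrite('pics/aj_s.png',cv2.resize(im,None,fx=4,fy=4,interpolation=2))
"
```

```text
t 36.75 pos [0.4093 0.3103 0.193 ] yaw 126.2 ft [ 0.3  0.1 -0.2] w 0.663
detector1_c [([233.6, 351.6], 0.66, [0.3952, 0.3405])]
detector3_c [([231.0, 260.6], 0.76, [0.4441, 0.2694])]
start_top [([206.8, 85.9], 0.76, [0.5154, 0.1301])]
```

View pics/aj_o.png

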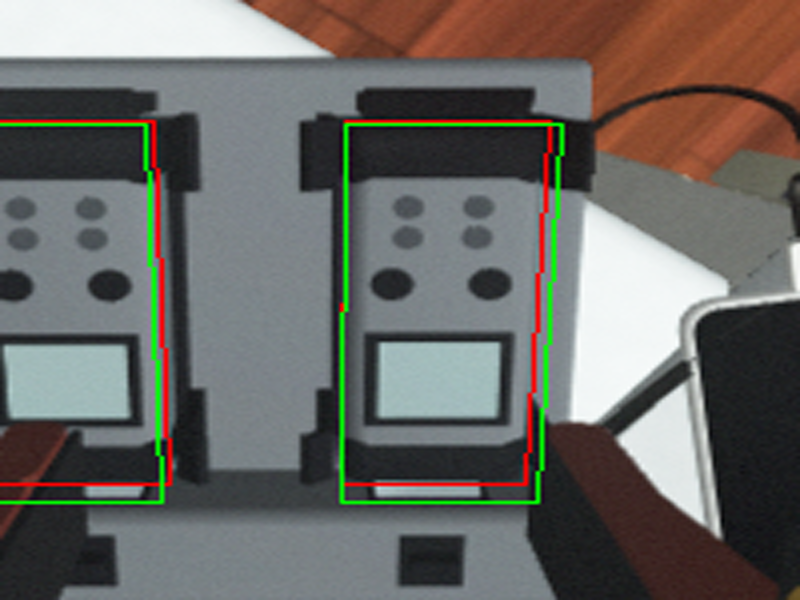

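View pics/aj_s.png

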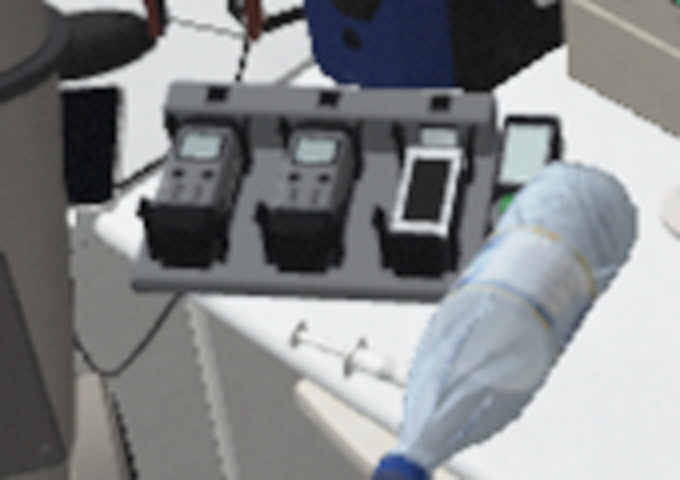

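View pics/aj_w.png

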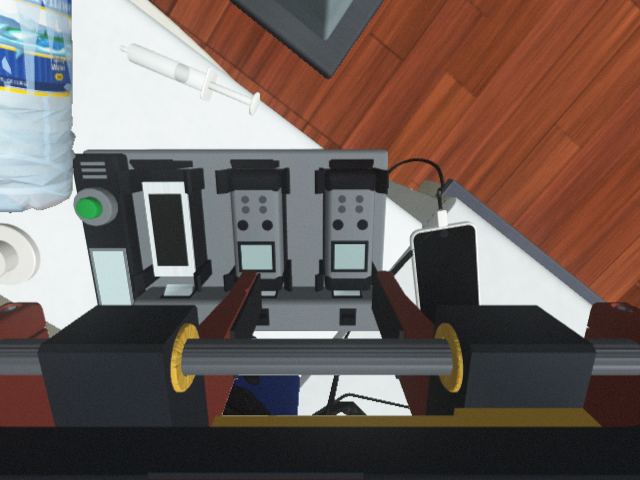

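```bash
python3 -c "
from h import *
for n in ('top','scene'):
  manip.read_camera(n)
  for t in ('detector1_c','detector2_c','detector3_c'):
    print(n,t,[(np.round(d['location'],0).tolist(),round(d['conf'],2)) for d in manip.pinpoint(n,t)])
plan([.517,.131,.17],126.2)
im=manip.read_camera('top'); cv2.imwrite('pics/ak_t.png',im)
"
```

```text
top detector1_c [([286.0, 175.0], 0.58)]
top detector2_c []
top detector3_c [([271.0, 192.0], 0.81)]
scene detector1_c [([205.0, 176.0], 0.92)]
scene detector2_c [([209.0, 236.0], 0.65), ([342.0, 361.0], 0.18)]
scene detector3_c [([205.0, 208.0], 0.83), ([340.0, 360.0], 0.42)]
rotvec [ 0.     -0.      0.0004] rows 1 | shift cm [  1.94 -20.81   2.36] rows 6 per row [ 0.32 -3.47  0.39] | unrotated shift [  1.94 -20.81   2.36]
```

View pics/ak_t.png

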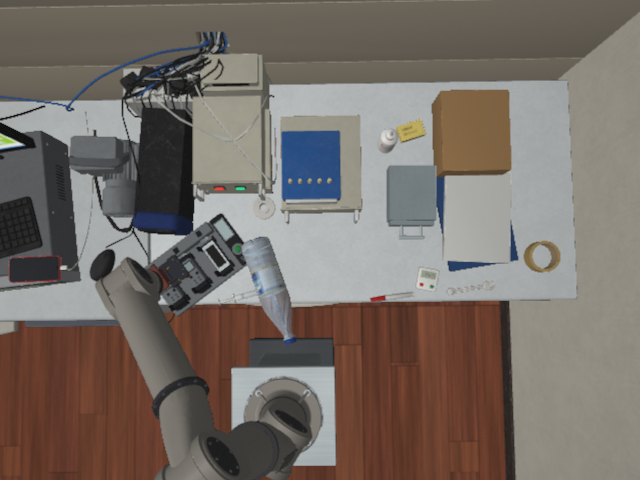

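```bash
python3 -c "
from h import *
T=cam('top')
for z in (.05,.12,.2,.25): print(z,onz(T,(195,230),z)[:2],onz(T,(200,265),z)[:2],onz(T,(190,200),z)[:2])
for p in ((243,243),(240,247),(265,250)): print(p,onz(T,p,.06)[:2],onz(T,p,.09)[:2])
im=cv2.imread('pics/ak_t.png'); cv2.imwrite('pics/ak_c.png',cv2.resize(im[180:300,190:310],None,fx=5,fy=5,interpolation=2))
plan([.505,.15,.20],105)
"
```

```text
0.05 [0.68121163 0.15362335] [0.66424764 0.0463877 ] [0.69799631 0.24575076]
0.12 [0.67031377 0.14324659] [0.65404605 0.04041234] [0.68640954 0.23159271]
0.2 [0.65785907 0.13138743] [0.64238709 0.03358335] [0.67316751 0.21541208]
0.25 [0.65007488 0.12397546] [0.63510024 0.02931523] [0.66489124 0.20529918]
(243, 243) [0.53253082 0.11321933] [0.53046353 0.10946083]
(240, 247) [0.5414778  0.10104105] [0.53925221 0.09749803]
(265, 250) [0.46564289 0.09238537] [0.46475913 0.08899551]
rotvec [0.     0.     0.3704] rows 4 | shift cm [ -5.05 -17.96  -0.64] rows 5 per row [-1.01 -3.59 -0.13] | unrotated shift [  1.79 -18.57  -0.64]
```

View pics/ak_c.png

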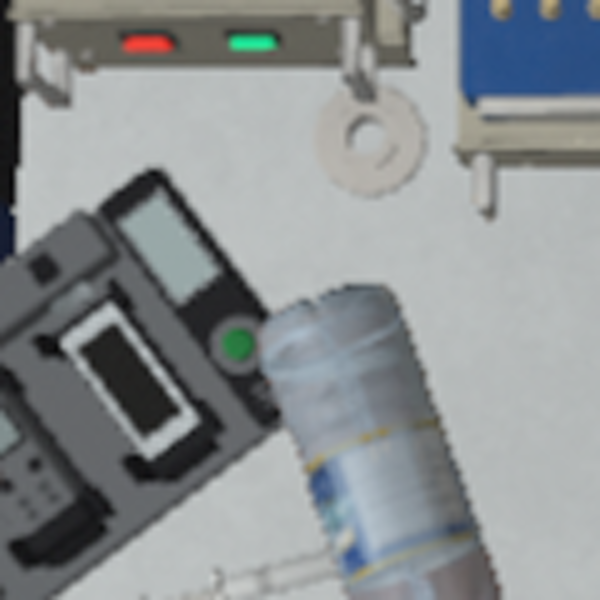

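```bash
python3 -c "
from h import *
T=cam('top'); print(onz(T,(248.6,237.6),.06))
plan([.512,.137,.17],100)
"
```

```text
[0.51575998 0.12966949 0.06      ]
rotvec [0.     0.     0.4577] rows 4 | shift cm [ -7.06 -18.85   2.36] rows 6 per row [-1.18 -3.14  0.39] | unrotated shift [  1.99 -20.03   2.36]
```

jog_arm:
  targets: [0, 0, 0, 0, 0, 0.114, 0, 0, 0, 0, 0, 0, 0.114, 0, 0, 0, 0, 0, 0, 0.114, 0, 0, 0, 0, 0, 0, 0.114, 0, -1.18, -3.14, 0, 0, 0, 0, 0, -1.18, -3.14, 0, 0, 0, 0, 0, -1.18, -3.14, 0, 0, 0, 0, 0, -1.18, -3.14, 0, 0, 0, 0, 0, -1.18, -3.14, 0, 0, 0, 0, 0, -1.18, -3.14, 0, 0, 0, 0, 0]

```text
time: 38.28
position: [0.5131, 0.1359, 0.1938]
orientation: [-0.088, 0.996, 0.0, 0.0]
ft_force: [-0.2, 0.9, -1.0]
gripper_width: 0.008
```

jog_arm:
  targets: [0, 0, 2.3, 0, 0, 0, 0, 0, 0, 0, 0, 0, 0, 0, 0, 0, 0, 0, 0, 0, 0, 0, 0, 0, 0, 0, 0, 0]

```text
time: 38.62
position: [0.512, 0.1385, 0.1709]
orientation: [-0.089, 0.996, 0.0, -0.0]
ft_force: [0.8, 0.0, 0.0]
gripper_width: 0.008
```

```bash
python3 -c "
from h import *
o,im,c=look('al',[('start_top',.06)])
print(manip.get_obs()['position'])
"
```

```text
t 38.62 pos [0.512  0.1385 0.1709] yaw 100.19 ft [0.8 0.  0. ] w 0.008
start_top [([240.0, 309.1], 0.58, [0.5175, 0.1332])]
[0.51240118 0.13874298 0.17132707]
```

View pics/al_w.png

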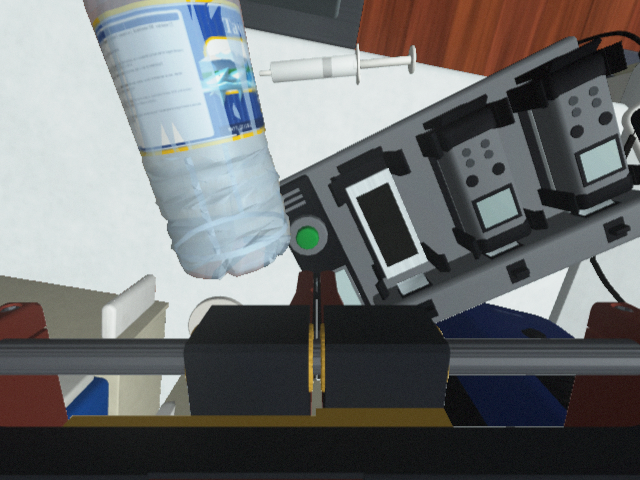

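```bash
python3 -c "
from h import *
o=manip.get_obs();c=cam('wrist',o); b=onz(c,(238,308),.06); print(b)
plan(b+np.array([-.0007,.0038,.031]),100)
"
```

```text
[0.51658486 0.13231314 0.06      ]
rotvec [0.0007 0.0008 0.0039] rows 1 | shift cm [-0.3  -0.32  8.03] rows 3 per row [-0.1  -0.11  2.68] | unrotated shift [-0.29 -0.33  8.03]
```

jog_arm:
  targets: [-0.3, -0.3, 2, 0, 0, 0, 0, 0, 0, 2.5, 0, 0, 0, 0, 0, 0, 2.0, 0, 0, 0, 0, 0, 0, 1.2, 0, 0, 0, 0, 0, 0, 0, 0, 0, 0, 0, 0, 0, 0, 0, 0, 0, 0]

```text
time: 39.22
position: [0.5159, 0.1353, 0.0939]
orientation: [-0.088, 0.996, -0.0, -0.0]
ft_force: [0.6, -0.1, -0.1]
gripper_width: 0.003
```

```bash
python3 -c "
from h import *
o,im,c=look('am',[('start_top',.06)])
im=manip.read_camera('scene')[150:280,180:330]; cv2.imwrite('pics/am_s.png',cv2.resize(im,None,fx=4,fy=4,interpolation=2))
"
```

```text
t 39.22 pos [0.5159 0.1353 0.0939] yaw 100.14 ft [ 0.6 -0.1 -0.1] w 0.003
start_top [([265.6, 311.1], 0.59, [0.5172, 0.1322]), ([37.5, 345.4], 0.58, [0.3881, 0.1281])]
```

View pics/am_w.png

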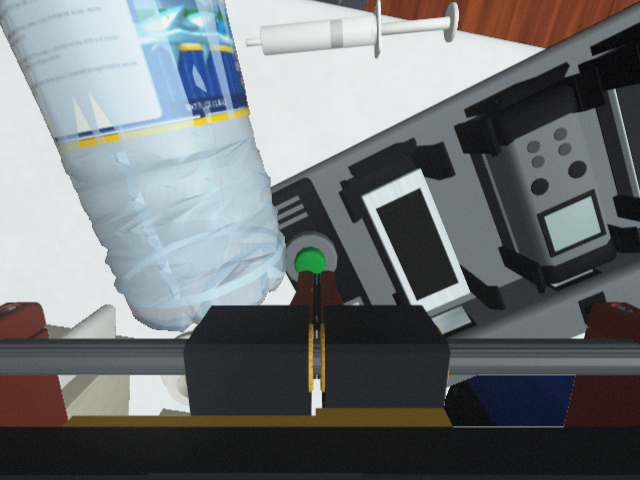

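View pics/am_s.png

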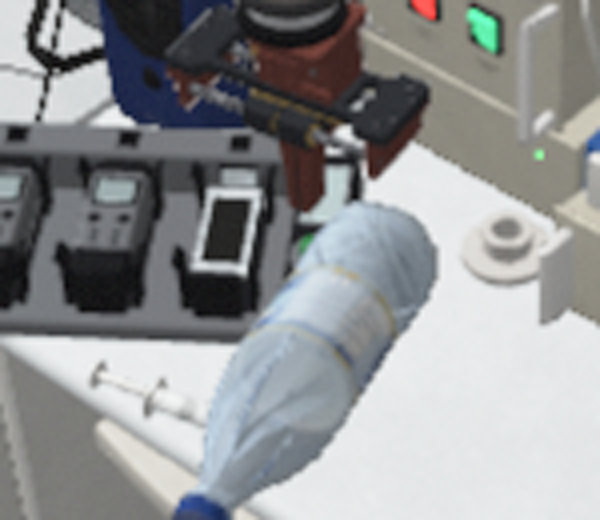

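jog_arm:
  targets: [0, -0.1, 1.0, 0, 0, 0, 0, 0, 0, 0.5, 0, 0, 0, 0, 0, 0, 0.4, 0, 0, 0, 0, 0, 0, 0.2, 0, 0, 0, 0, 0, 0, 0, 0, 0, 0, 0, 0, 0, 0, 0, 0, 0, 0]

```text
time: 39.87
position: [0.516, 0.1337, 0.0724]
orientation: [-0.088, 0.996, -0.0, -0.0]
ft_force: [0.1, 0.1, 0.4]
gripper_width: 0.008
```

```bash
python3 -c "
from h import *
o,im,c=look('an',[])
im=im[200:320,240:400]; cv2.imwrite('pics/an_c.png',cv2.resize(im,None,fx=4,fy=4,interpolation=2))
"
```

```text
t 39.87 pos [0.516  0.1337 0.0724] yaw 100.09 ft [0.1 0.1 0.4] w 0.008
```

View pics/an_c.png

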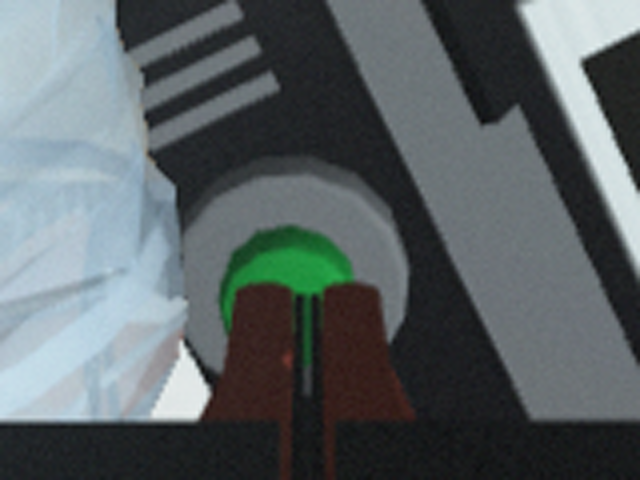

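jog_arm:
  targets: [0, 0, 0.2, 0, 0, 0, 0, 0, 0, 0.2, 0, 0, 0, 0, 0, 0, 0, 0, 0, 0, 0, 0, 0, 0, 0, 0, 0, 0]

```text
time: 40.25
position: [0.516, 0.1339, 0.0685]
orientation: [-0.088, 0.996, -0.0, -0.0]
ft_force: [-0.7, 1.0, -0.2]
gripper_width: 0.006
```

jog_arm:
  targets: [0, 0, 0.2, 0, 0, 0, 0, 0, 0, 0.1, 0, 0, 0, 0, 0, 0, 0, 0, 0, 0, 0, 0, 0, 0, 0, 0, 0, 0]

```text
time: 40.58
position: [0.5161, 0.1339, 0.0655]
orientation: [-0.088, 0.996, -0.0, -0.0]
ft_force: [-0.7, 0.6, -0.5]
gripper_width: 0.007
```

```bash
python3 -c "
from h import *
o,im,c=look('ao',[])
im=im[180:320,220:400]; cv2.imwrite('pics/ao_c.png',cv2.resize(im,None,fx=4,fy=4,interpolation=2))
im=manip.read_camera('scene')[150:280,180:330]; cv2.imwrite('pics/ao_s.png',cv2.resize(im,None,fx=4,fy=4,interpolation=2))
"
```

```text
t 40.58 pos [0.5161 0.1339 0.0655] yaw 100.09 ft [-0.7  0.6 -0.5] w 0.007
```

View pics/ao_c.png

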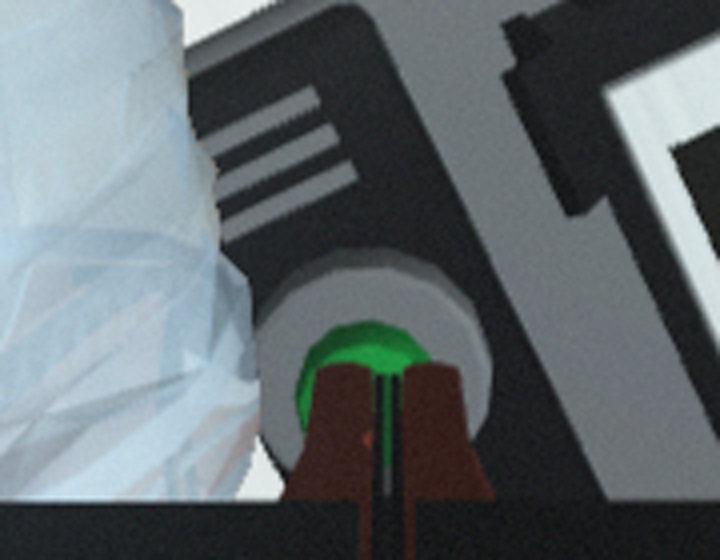

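View pics/ao_s.png

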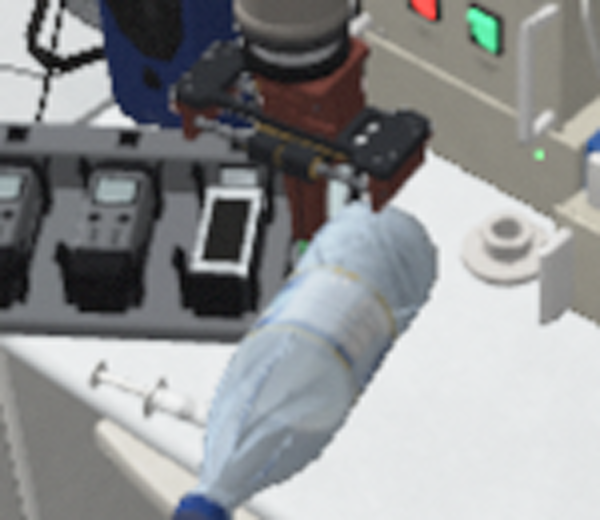

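```bash
python3 -c "
from h import *
i=manip.camera_info('wrist'); K=i['intrinsics']; M=np.linalg.inv(np.array(i['mount']))
for p in [(0,0,.019),(.01,0,.019),(-.01,0,.019),(.01,0,0),(0,0,0),(.0,0,-.03),(.01,0,-.03)]:
    q=M@np.array([*p,1]); q=K@q[:3]; print(p,np.round(q[:2]/q[2],0))
o=manip.get_obs(); c=cam('wrist',o); print(proj(c,[.5166,.1323,.06]),proj(c,[.5166,.1323,.05]))
"
```

```text
(0, 0, 0.019) [316. 273.]
(0.01, 0, 0.019) [316. 257.]
(-0.01, 0, 0.019) [316. 289.]
(0.01, 0, 0) [316. 268.]
(0, 0, 0) [316. 285.]
(0.0, 0, -0.03) [317. 312.]
(0.01, 0, -0.03) [317. 291.]
[313.50576427 281.78140511] [313.63912523 275.22895767]
```

jog_arm:
  targets: [0, 0, 0.2, 0, 0, 0, 0, 0, 0, 0, 0, 0, 0, 0]

```text
time: 40.85
position: [0.5159, 0.1339, 0.0634]
orientation: [-0.088, 0.996, -0.0, -0.0]
ft_force: [-0.8, 0.2, -0.3]
gripper_width: 0.004
```

jog_arm:
  targets: [0, 0, 0.2, 0, 0, 0, 0, 0, 0, 0, 0, 0, 0, 0]

```text
time: 41.02
position: [0.5159, 0.1338, 0.0613]
orientation: [-0.088, 0.996, -0.0, -0.0]
ft_force: [-0.0, 0.3, -0.0]
gripper_width: 0.007
```

jog_arm:
  targets: [0, 0, 0.2, 0, 0, 0, 0, 0, 0, 0, 0, 0, 0, 0]

```text
time: 41.18
position: [0.5159, 0.1338, 0.0592]
orientation: [-0.088, 0.996, -0.0, -0.0]
ft_force: [-0.0, -0.2, 0.2]
gripper_width: 0.003
```

```bash
python3 -c "
from h import *
o,im,c=look('ap',[])
cv2.imwrite('pics/ap_c.png',cv2.resize(im[180:340,0:400],None,fx=2,fy=2,interpolation=2))
im=manip.read_camera('scene')[150:280,180:330]; cv2.imwrite('pics/ap_s.png',cv2.resize(im,None,fx=4,fy=4,interpolation=2))
"
```

```text
t 41.18 pos [0.5159 0.1338 0.0592] yaw 100.1 ft [-0.  -0.2  0.2] w 0.003
```

View pics/ap_c.png

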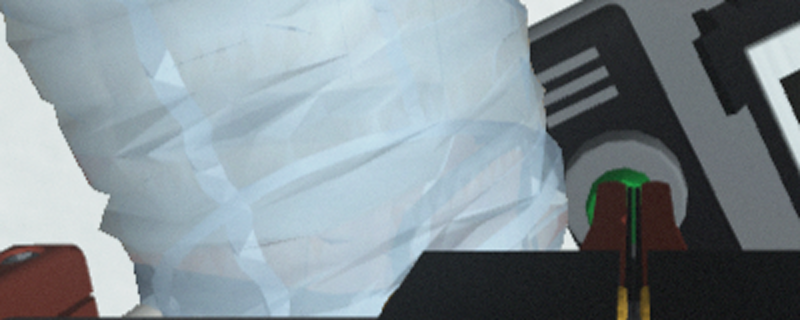

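View pics/ap_s.png

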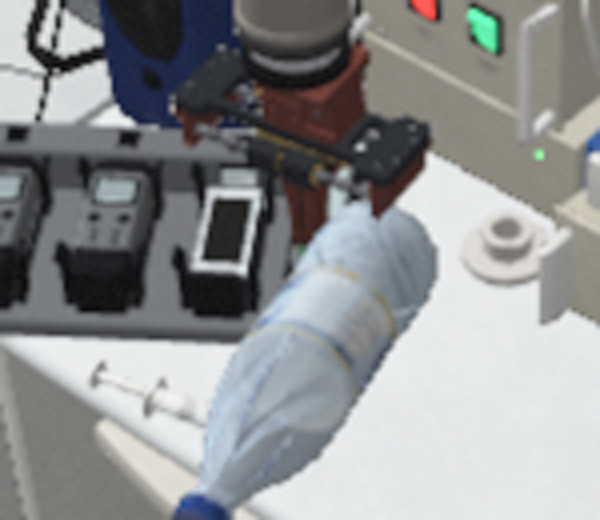

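```bash
python3 -c "
from h import *
def green(im,roi):
    h=cv2.cvtColor(im,cv2.COLOR_BGR2HSV); m=((h[...,0]>45)&(h[...,0]<85)&(h[...,1]>120)&(h[...,2]>60)).astype(np.uint8)
    k=np.zeros_like(m); y0,y1,x0,x1=roi; k[y0:y1,x0:x1]=m[y0:y1,x0:x1]; ys,xs=np.nonzero(k); return ys.mean(),xs.mean(),len(ys),ys.min(),ys.max(),xs.min(),xs.max()
def cw(pos,yaw):
    a=np.radians(yaw);Y=np.array([np.cos(a),np.sin(a),0]);Z=np.array([0,0,-1.]);X=np.cross(Y,Z); T=np.eye(4);T[:3,:3]=np.stack([X,Y,Z],1);T[:3,3]=pos
    i=manip.camera_info('wrist'); W=np.linalg.inv(T@np.array(i['mount'])); return i['intrinsics'],W[:3,:3],W[:3,3]
L=[]
for f,roi,c in [('a_top',(235,255,225,250),cam('top')),('c_w',(195,235,110,160),cw([.44157,.2632,.16274],126.135)),('al_w',(215,260,285,330),cw([.512,.1385,.1709],100.19)),('aj_w',(190,225,65,110),cw([.4093,.3103,.1930],126.2)),('b_w',(195,225,135,165),cw([.40017,.30129,.30136],124.75))]:
    g=green(cv2.imread(f'pics/{f}.png'),roi); print(f,np.round(g,1)); L.append((c,g[:2]))
for l in (L[1:],[L[1],L[2]],[L[2],L[3]],[L[3],L[1]],L): 
    X=tri(l); print(np.round(X,4),[np.round(np.array(g[::-1])-proj(c,X),1).tolist() for c,g in l])
g=green(cv2.imread('pics/ap_w.png'),(230,300,280,350)); print(g)
"
```

```text
a_top [248.3 237.2  25.  246.  251.  235.  240. ]
c_w [216. 134. 515. 205. 227. 120. 148.]
al_w [237.3 307.1 410.  226.  248.  296.  318. ]
aj_w [207.7  88.8 448.  197.  218.   76.  102. ]
b_w [207.7 150.2 218.  200.  215.  142.  159. ]
[0.517  0.1312 0.0551] [[-0.1, 0.1], [-0.1, -0.2], [0.0, 0.0], [0.1, 0.1]]
[0.5169 0.1312 0.0553] [[-0.0, 0.1], [-0.0, -0.1]]
[0.5169 0.1312 0.0551] [[-0.0, -0.1], [-0.0, 0.1]]
[0.5173 0.131  0.0546] [[0.0, -0.0], [-0.0, 0.0]]
[0.5169 0.1313 0.0553] [[-0.0, -0.0], [-0.1, 0.0], [-0.1, -0.2], [0.0, 0.0], [0.0, 0.1]]
(np.float64(275.30232558139534), np.float64(308.9418604651163), 258, np.int64(265), np.int64(299), np.int64(293), np.int64(323))
```

jog_arm:
  targets: [0, 0, 0.2, 0, 0, 0, 0, 0, 0, 0, 0, 0, 0, 0]

```text
time: 41.45
position: [0.5163, 0.1339, 0.0576]
orientation: [-0.088, 0.996, 0.0, 0.0]
ft_force: [-0.5, -0.5, 2.6]
gripper_width: 0.012
```

jog_arm:
  targets: [0, 0, 0.2, 0, 0, 0, 0, 0, 0, 0, 0, 0, 0, 0]

```text
time: 41.62
position: [0.5163, 0.1339, 0.0556]
orientation: [-0.088, 0.996, 0.0, 0.0]
ft_force: [-0.8, -0.5, 2.8]
gripper_width: 0.004
```

jog_arm:
  targets: [0, 0, 0.2, 0, 0, 0, 0, 0, 0, 0, 0, 0, 0, 0]

```text
time: 41.78
position: [0.5163, 0.1339, 0.0539]
orientation: [-0.088, 0.996, 0.0, 0.0]
ft_force: [-1.6, 1.4, 7.1]
gripper_width: 0.007
```

jog_arm:
  targets: [0, 0, 0.2, 0, 0, 0, 0, 0, 0, 0, 0, 0, 0, 0, 0, 0, 0, 0, 0, 0, 0]

```text
time: 42.03
position: [0.5164, 0.1339, 0.0535]
orientation: [-0.088, 0.996, 0.001, 0.0]
ft_force: [-7.8, -2.2, 26.1]
gripper_width: 0.007
```

```bash
python3 -c "
from h import *
o,im,c=look('aq',[])
cv2.imwrite('pics/aq_c.png',cv2.resize(im[200:320,240:400],None,fx=4,fy=4,interpolation=2))
im=manip.read_camera('scene')[150:280,180:330]; cv2.imwrite('pics/aq_s.png',cv2.resize(im,None,fx=4,fy=4,interpolation=2))
"
```

```text
t 42.03 pos [0.5164 0.1339 0.0535] yaw 100.06 ft [-7.8 -2.2 26.1] w 0.007
```

View pics/aq_c.png

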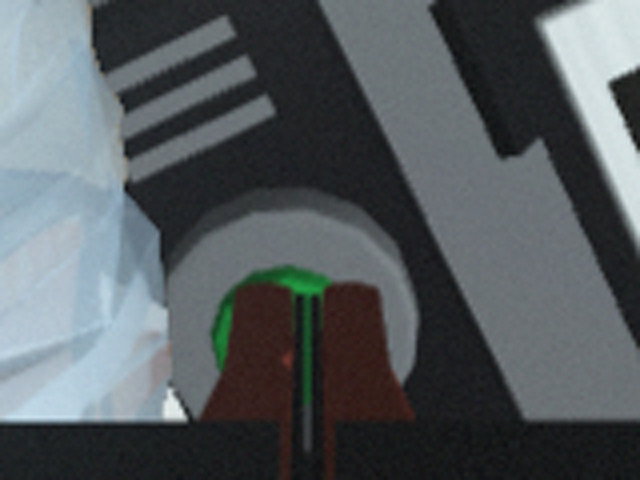

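View pics/aq_s.png

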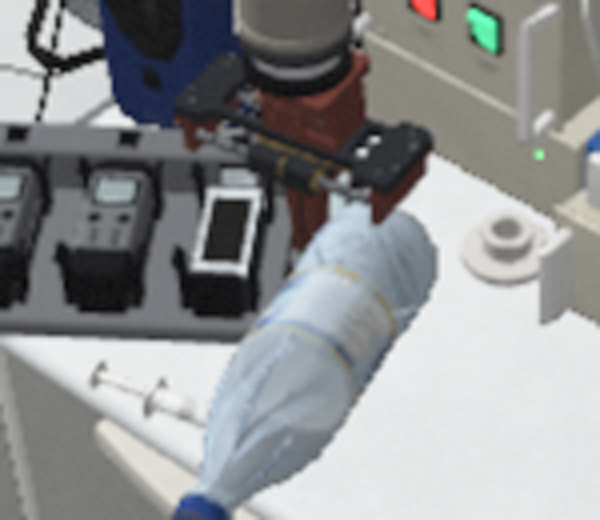

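```bash
python3 -c "
from h import *
o=manip.get_obs(); print(o['ft_force'],o['ft_torque'],o['time'])
"
```

```text
[-7.69416534 -1.5042574  26.22644876] [-0.29704115  1.70188775 -0.01607517] 42.1333
```

jog_arm:
  targets: [0, 0, -0.6, 0, 0, 0, 0, 0, 0, -1.5, 0, 0, 0, 0, 0, 0, -3, 0, 0, 0, 0, 0, 0, -4, 0, 0, 0, 0, 0, 0, -3, 0, 0, 0, 0, 1.5, 3.5, 0, 0, 0, 0, 0, 1.5, 3.5, 0, 0, 0, 0, 0, 0, 0, 0, 0, 0, 0, 0, 0, 0, 0, 0, 0, 0, 0, 0, 0, 0, 0, 0, 0, 0]

```text
time: 42.97
position: [0.4743, 0.1971, 0.1723]
orientation: [-0.088, 0.996, -0.0, -0.0]
ft_force: [0.1, 0.2, 0.1]
gripper_width: 0.005
```

```bash
python3 -c "
from h import *
import pickle
o,im,c=look('ar',[])
pickle.dump((o,c),open('ar.pkl','wb'))
"
```

```text
t 42.97 pos [0.4743 0.1971 0.1723] yaw 100.12 ft [0.1 0.2 0.1] w 0.005
```

jog_arm:
  targets: [3, 2.0, 0, 0, 0, 0, 0, 3, 2.0, 0, 0, 0, 0, 0, 0, 0, 0, 0, 0, -0.115, 0, 0, 0, 0, 0, 0, -0.115, 0, 0, 0, 0, 0, 0, -0.115, 0, 0, 0, 0, 0, 0, -0.115, 0, 0, 0, 0, 0, 0, 0, 0, 0, 0, 0, 0, 0, 0, 0, 0, 0, 0, 0, 0, 0, 0]

```text
time: 43.77
position: [0.4087, 0.2256, 0.1724]
orientation: [-0.31, 0.951, -0.0, -0.0]
ft_force: [0.3, 0.0, -0.8]
gripper_width: 0.005
```

```bash
python3 -c "
from h import *
import pickle
o,im,c=look('as',[])
pickle.dump((o,c),open('as.pkl','wb'))
for n,(x0,y0,x1,y1) in {'top':(140,200,260,320),'scene':(150,160,270,280)}.items():
    im=manip.read_camera(n); cv2.imwrite(f'pics/as_{n}.png',cv2.resize(im[y0:y1,x0:x1],None,fx=5,fy=5,interpolation=2))
"
```

```text
t 43.77 pos [0.4087 0.2256 0.1724] yaw 126.16 ft [ 0.3  0.  -0.8] w 0.005
```

View pics/ar_w.png

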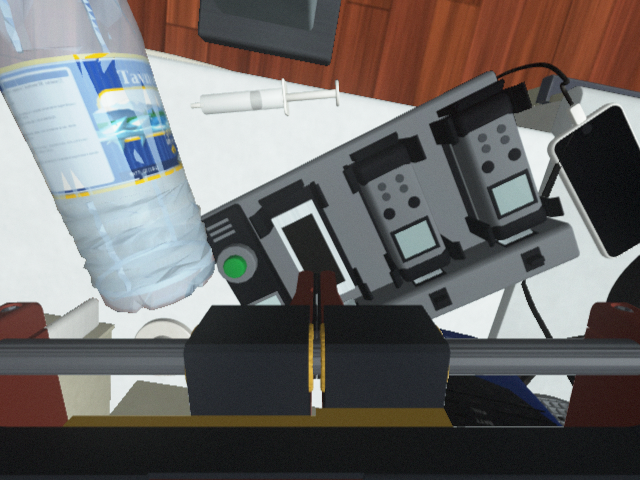

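View pics/as_w.png

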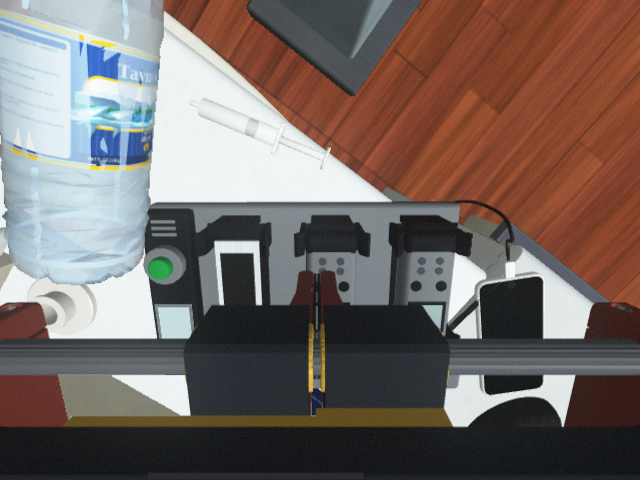

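View pics/as_scene.png

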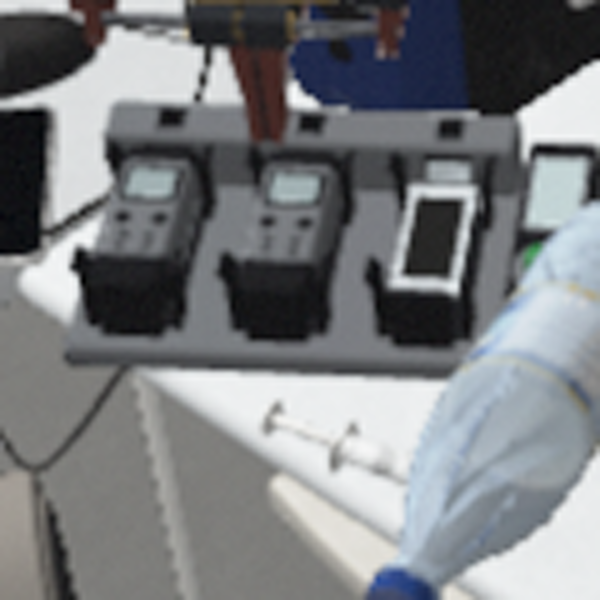

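```bash
python3 -c "
from h import *
import pickle
S=cam('scene'); _,c=pickle.load(open('ar.pkl','rb'))
def blob(im,seed,win):
    y,x=seed; w=win; g=im[y-w:y+w,x-w:x+w].astype(int).max(2); s=g[w,w]; m=(abs(g-s)<35).astype(np.uint8)
    n,l,st,ce=cv2.connectedComponentsWithStats(m); k=l[w,w]; return np.array([ce[k][1]+y-w,ce[k][0]+x-w]),st[k][4]
ar=cv2.imread('pics/ar_w.png'); sc=manip.read_camera('scene')
cj=None
for n,a,s in (('bay2',(240,415),(197,209)),('bay1',(195,513),(196,180))):
    pa,na=blob(ar,a,26); ps,ns=blob(sc,s,9); X=tri([(c,pa),(S,ps)]); print(n,pa,na,ps,ns,np.round(X,4),np.round(proj(c,X)[::-1]-pa,1),np.round(proj(S,X)[::-1]-ps,1))
    b=np.array([.4445,.267]) if n=='bay2' else np.array([.3943,.3355]); a_=np.radians(36.25); d=X[:2]-b; print('station xy of display',d@[np.cos(a_),np.sin(a_)],d@[-np.sin(a_),np.cos(a_)])
# reference: display height offset check on desk image ad (detector1 on desk, top .032)
"
```

```text
bay2 [239.         414.91399083] 872 [197.04545455 208.29545455] 44 [0.4615 0.2795 0.066 ] [-0.5  0.8] [-0.   0.3]
station xy of display 0.02114350712655134 3.543379792886591e-05
bay1 [193.91152263 512.62654321] 972 [196.04761905 179.69047619] 42 [0.4112 0.349  0.0645] [-0.2  0.9] [0.1 0.2]
station xy of display 0.02165938854736905 0.0008815464194911886
```

```bash
python3 -c "
from h import *
o=manip.get_obs(); print(o['time'],o['ft_force'],o['dq'].round(3))
print(manip.sign_off())"
```

```text
43.9667 [ 0.32729939 -0.63113587  0.09813568] [-0.001 -0.002 -0.004  0.002  0.     0.002  0.006]
the job is handed in; nothing more can be done
None
```

I laid the calibration adapter in the drawer and shut the drawer. Both detectors on the desk are latched, one in the left bay (detector1) and one in the middle bay (detector3). Then I pressed the start button and handed the job in at about 44 s. detector2 was absent: none of the pictures showed a third detector, and the few network hits for it fell on the empty bay and the marker.

**Last checks**
- **Detectors:** the displays measured 66 mm and 64.5 mm above the desk. A caught detector should be at about 65.5 mm and a loose one at about 79 mm. Both were within about 1 mm of the bays' centre lines sideways. I judged the catches from these heights and from pictures, as I had no joint reading.
- **Drawer:** it pushed against a hard stop at about 10 N. The handle had moved 114 to 115 mm of 117 mm, so about 2 to 3 mm of opening is left by that measure, against a limit of 8 mm. That gap is within the camera error.
- **Start button:** it went from first contact to a hard stop over about 5 mm, with 26 N at the end. The measured moment put the contact at the fingertips, not on the bottle. After I lifted off, the pictures showed the green button standing clear.
- **Other things:** nothing was touched at hand-in. The desk items were not knowingly touched, though I did not measure their positions again at the end.

**One disagreement:** the fingertips behaved as if they end about level with the grasp point, not 19 mm ahead of it. The adapter was held by its cap, and the fingers passed over the drawer handle and pushed the drawer front. The button contact also came 17 to 19 mm lower than expected. None of this affected the result.

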